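# File the wax tins and clamp the gate leg at its mark

## Task

Slide the two squat wax tins over the table, without lifting or tipping them, into single file between the caddy's guide rails, fully in behind the line of the gate leg. Then push the spring-loaded gate leg out across the lane mouth until its index pin lines up with the mark post, and with the leg held there squeeze the cam lever closed against the leg's black grip post (never close the lever while the leg is off its mark). Finish still holding: keep grip post and closed lever firmly pinched with the leg at the mark, and leave the other things on the table alone.

Things in the scene. Friction and masses are not known exactly. Their poses are not given: they have to be found in the camera images.
- caddy: Fixed steel tin rack on the table, no floor plate. Origin on the table at the middle of the lane mouth; the lane runs along +y. Guide rails 34 mm high, 6 mm thick, inner faces at x = -30 and +30 mm, from y = 0 to 150 mm; flared guides widen the mouth to about x = +-55 mm at y = -30 mm. +x side: the gate leg's channel, 26 mm wide about y = 15 mm, x = 50 to 256 mm, up to z = 55 mm.
- lane_stop (a point): Foot of the inner face of the end stop, on the lane's centre line at caddy y = 143 mm: the first tin comes to rest against it or short of it.
- gate_line (a point): Point on the lane's centre line at caddy y = 24 mm, z = 39 mm: lower rear edge of the gate leg's path. The leg passes over the rails at caddy y = 6 to 24 mm, z = 39 to 55 mm, so a tin is behind the gate when its centre is beyond caddy y = 50 mm.
- leg: Gate leg: steel bar sliding along caddy x, nose 88 mm to -x of its origin. Origin at the foot of its black upright grip post (12 mm in caddy x, 22 in y, 48 high): caddy y = 15 mm, z = 55 mm, x = 130 mm fully back (its start), 50 to 75 mm at the mark, 40 mm at most. Axes as the caddy's. Nothing else within 60 mm of the post is above z = 66 mm, but for the lever.
- leg_nose (a point): Nose of the gate leg, 88 mm to the caddy -x side of the leg's origin. Pushing the +x face of the grip post towards caddy -x extends the leg. A return spring pulls it back (+x) with 1 N when fully back and about 2.5 N near the mark; let go, it slides back.
- leg_index (a point): Outer end of the index pin, a 4 mm wide dark steel pin lying along caddy -y on the leg, 50 mm towards caddy +x from the grip post's centre. This point is at caddy y = -11 mm, z = 56 mm and moves with the leg.
- mark: Length mark: fixed dark steel post 4 mm (x) by 10 mm (y) by 64 mm high beside the channel, at caddy y = -18.5 mm, axes parallel to the caddy's, origin at the centre of its foot. The leg is at its mark when the index pin's end has the same caddy x as this post.
- lever (a joint): Cam lever, rad: 0 = closed, upright beside the grip post; 0.5 = fully open, leaning to caddy -x. Starts open (0.42 to 0.5), stays where left, needs about 1.3 N at its tip. Aluminium paddle 8 mm thick, 22 mm wide. Squeezing it and the post together along caddy x closes it; together then 23 mm along x (6 mm to +x, 17 mm to -x of the post's centre); fully open 49 mm.
- lever_tip (a point): Middle of the upper end of the cam lever. The lever's hinge lies along caddy y, 13 mm to the -x side of the grip post's centre and 2 mm above its foot; this point is 48 mm from the hinge.
- tin_a: Plain squat metal wax tin, upright cylinder 50 mm in diameter, 62 mm high, about 160 g; origin at the centre of its underside. Starts on the table before the lane mouth. Either tin may go first.
- tin_b: The second wax tin, identical to tin_a.
- bottle: Bystander: white plastic bottle, 52 mm in diameter, 125 mm tall, loose; origin under its centre. Leave it.
- brush: Bystander: wooden shoe brush, 45 by 150 mm, 40 mm high, loose; origin under its centre, long axis y. Leave it.
- mug: Bystander: ceramic mug, 80 mm in diameter, 90 mm high, in the wooden crate on the right under the drying rack. Leave it.
- shoehorn: Bystander: steel shoe horn lying in the crate. Leave it.
- scraper: Bystander: plastic scraper lying in the crate. Leave it.

How it is judged:
By the outcome, as a careful person would: the job done as asked, in the order asked, and still so for the second after the job is handed in, while the arm keeps its last pose, push and grip.
It also fails if it takes over 72 s, if anything falls off the work surface, if the arm or the gripper's body presses on something with over 40 N, if the wrist force passes 120 N, or if a joint passes its speed limit or range.

## Robot

A 7-joint arm with a two-finger parallel gripper is mounted at the origin on the work surface. World frame = base frame: x ahead of the robot, y to its left, z up, the work surface at z = 0. Lengths are in m, angles in rad, forces in N, time in s.
With the tool pointing down it reaches from about 0.4 to 0.85 m from the base axis. Payload 10.4 kg.
Tool frame: the origin (TCP) lies between the finger pads; the fingertips stand 17 mm ahead of it and the grasp point (between the pads) lies 2 mm behind it; z points along the fingers, y is the direction in which the jaws open and shut (so a half turn about z gives the same grasp; the last joint's range is limited). The gripper opens to 85 mm and grips with 20 to 120 N. Pads are 22 mm wide; open, the fingers measure 114 mm over their backs; the gripper's body (76 mm by 85 mm) begins 54 mm behind the grasp point. The pads swing forward as they close: fully open they stand 13 mm farther back than shut.
Start: joints at [-1.359, 0.332, -0.065, 1.46, 0.022, 1.35, -0.088], TCP at [0.145, 0.608, 0.248] pointing down, gripper open.
Joint ranges: [-2.6, 2.6], [-0.5, 2.12], [-1.47, 1.34], [0.16, 2.42], [-1.27, 4.41], [0.06, 2.06], [-2.6, 2.6]. Speed limits (rad/s): [2.22, 2.22, 2.79, 2.79, 3.14, 3.14, 3.14].

## Interface

Orientations are given as a unit quaternion [x, y, z, w].
In Python, from workcell import manip gives the robot as it stands.
- The arm moves only by the tool jog_arm, never from a script. Its argument "steps" is one flat list of numbers, 5 for each row, row after row: the finger opening in m, from 0 to 0.0854, then the shift along the tool's x, y, z in m, then the turn about the tool's z in rad. In form: [gripper, x, y, z, twist, gripper, x, y, z, twist, ...]. A call has exactly 10 rows; each row is the pose to reach, as a shift and turn from the pose commanded when the call began, along the tool's axes at that moment; what a row does not reach only later rows make up. A row lasts 1/10 s, in which the tool goes at most 50 mm and 8.59 degrees, less where a joint would pass 70% of its speed; a pose out of reach is approached as far as the arm can. A call with a gripper value outside its range is refused whole. The fingers move at their own pace and stop on an object; "grip_force" is the grip in N (left out, the last holds). Time passes only in rows, so rows that repeat a pose let the fingers close, or fill a call up. It gives the time, the measured TCP pose, the force and the opening at its end, in the units of the state.
- manip.get_obs(): the state, without advancing time (a new reading comes with each control period).
- manip.camera(name): name is "side" or "top" or "wrist"; returns (picture, depth): 420x560x3 uint8, red, green, blue; 420x560 float32, m along the optical axis (not along the pixel's ray), 0 where there is no reading.
- manip.calibration(name): a dict with "mtx" (3x3 intrinsics, pixels), "world_to_cam" (4x4, takes a point from world to camera coordinates). Camera axes: x right, y down, z forward; pixel columns grow to the right and rows downward; lengths in m; the calibration is good to about 2 mm. A picture is of the moment at which its call begins: read the wrist's pose just before it. calibration takes no time and is no camera call; for the wrist camera it gives the pose at the moment of the call.
- manip.hand_in(): hands the job in, once; it reports no verdict.
The state is a dict: "clock": time; "joint_pos": joint angles; "joint_velocities": joint speeds; "tau": joint torques, N m; "position": TCP position; "ee_rot": TCP orientation; "ft_force": force on the tool from outside, world axes, zero at the start; "torque": the same for the moment, N m; "grip_width": opening from 0.0 (shut) to 1.0 (fully open).
Only numpy, scipy, OpenCV 4.12 (cv2) and the standard library are available. Lean on these libraries where they do the work, as an engineer would, in place of code of your own. Each camera call takes 0.05 s, during which the arm holds its last target.

## Working session

There is one attempt and no reset: what is moved stays moved. The work goes in short steps, Python scripts to look and compute and a tool call to move; the robot and the scene stay as the last step left them, time stands still between calls to the robot, and variables do not carry over. Pictures are saved under pics/ and viewed, and the job is handed in when it is done.

Besides the shell and the picture viewer there is one more tool, called after ">>>" as name(argument=value, ...), one argument or row to a line, values as JSON. jog_arm: Moves the arm, as the interface text tells. Its arguments: {"type":"object","properties":{"steps":{"type":"array"},"grip_force":{"type":"number"}},"required":["steps"]}

```bash
ls; mkdir -p pics; cat > h.py <<'E'
import numpy as np, cv2
from workcell import manip
def snap(name,fn):
    cal=manip.calibration(name); im,d=manip.camera(name)
    cv2.imwrite(f'pics/{fn}.png',im[:,:,::-1]); np.savez(f'pics/{fn}.npz',im=im,d=d,K=cal['mtx'],T=cal['world_to_cam'])
    return im,d
def load(fn): return np.load(f'pics/{fn}.npz')
def world(fn,u,v,z=None):
    f=load(fn);K,T=f['K'],f['T'];ray=np.linalg.inv(K)@[u,v,1];Ti=np.linalg.inv(T)
    if z is None:
        d=f['d'][int(round(v)),int(round(u))]; return (Ti@np.r_[ray*d,1])[:3]
    o=Ti[:3,3];r=Ti[:3,:3]@ray; return o+r*(z-o[2])/r[2]
def proj(fn,p):
    f=load(fn);c=f['T']@np.r_[p,1];q=f['K']@c[:3];return q[:2]/q[2]
def crop(fn,out,u0,v0,u1,v1,s):
    im=cv2.imread(f'pics/{fn}.png')[v0:v1,u0:u1];cv2.imwrite(f'pics/{out}.png',cv2.resize(im,None,fx=s,fy=s,interpolation=cv2.INTER_CUBIC))
E
python3 - <<'E'
from h import *
o=manip.get_obs();print(o['clock'],o['position'],o['ee_rot'],o['ft_force'],o['grip_width'])
for n in('side','top','wrist'):
    snap(n,n+'0')
E
```

```text
pics
0.0 [0.1453365  0.60750422 0.24752051] [ 1.17120035e-01  9.93117512e-01 -7.09039995e-04 -3.99916949e-05] [ 0.05069867 -0.61979689  0.12537204] 0.9979999076464621
```

View pics/side0.png

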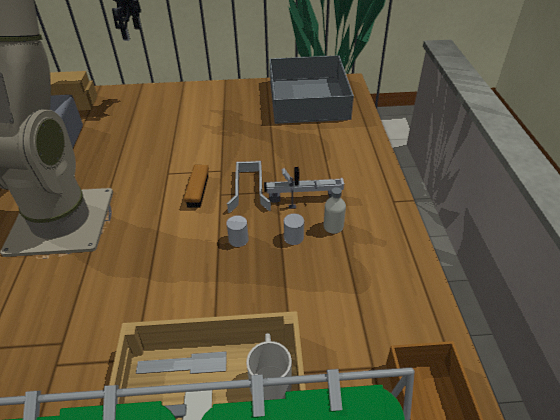

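View pics/top0.png

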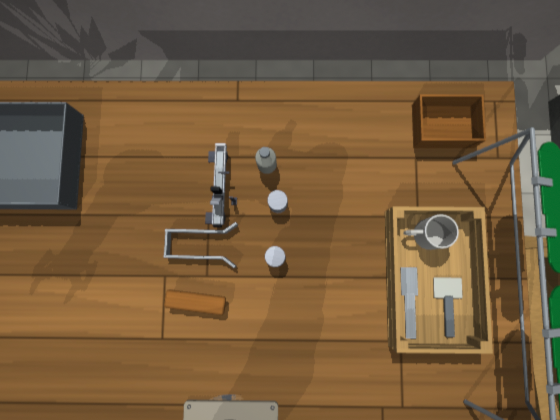

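View pics/wrist0.png

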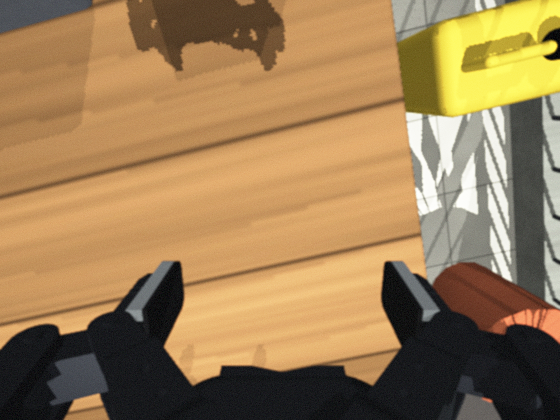

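```bash
python3 - <<'E'
from h import *
crop('top0','t_a',140,130,300,330,3)
crop('side0','s_a',170,140,370,260,4)
for n,u,v in[('bottle',265,155),('tin1',278,200),('tin2',275,257),('leg',219,200),('post',215,190),('brush',195,303)]:print(n,world('top0',u,v).round(4))
for n in('top0','side0'):
    f=load(n);print(n,np.linalg.inv(f['T'])[:3].round(3).tolist(),f['K'][0,0])
E
```

```text
bottle [ 0.7054 -0.0838  0.1228]
tin1 [ 0.6076 -0.1139  0.0612]
tin2 [ 0.4669 -0.1077  0.0627]
leg [0.6025 0.0281 0.089 ]
post [0.6244 0.0358 0.1035]
brush [0.3537 0.0889 0.0395]
top0 [[0.006, -0.992, 0.129, 0.446], [-1.0, -0.005, 0.013, -0.139], [-0.013, -0.129, -0.992, 1.078]] 415.206143288184
side0 [[0.997, -0.059, 0.041, 0.535], [-0.07, -0.689, 0.722, -0.92], [-0.014, -0.723, -0.691, 0.854]] 465.0298699863467
```

View pics/t_a.png

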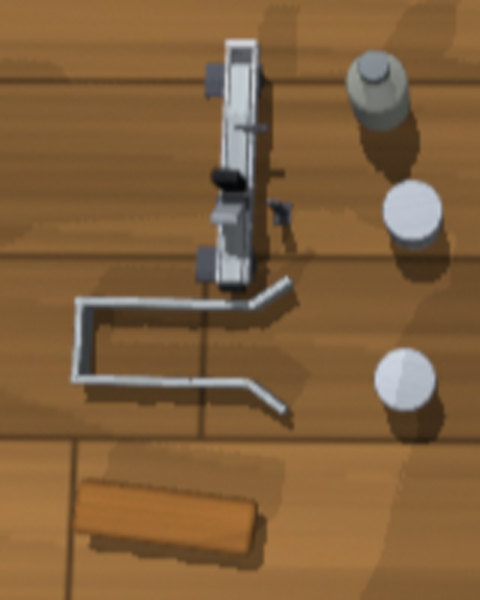

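View pics/s_a.png

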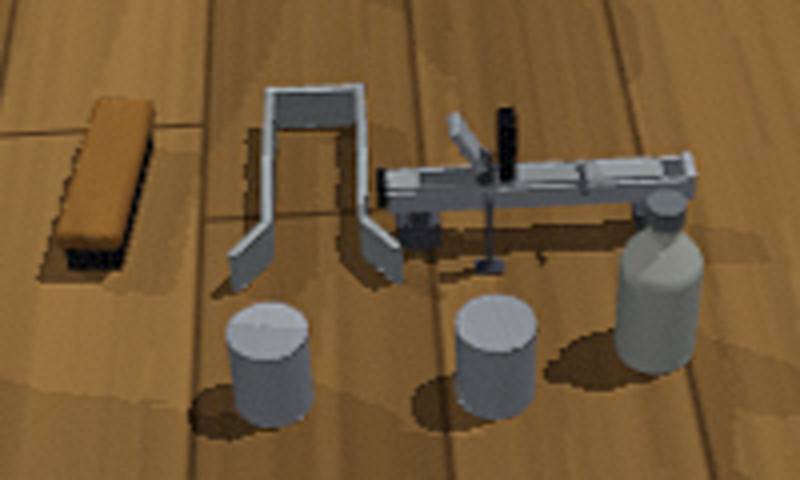

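```bash
python3 - <<'E'
from h import *
def W(a,b,z): return world('top0',140+(a+.5)/3-.5,130+(b+.5)/3-.5,z)
for n,a,b,z in[('railR far',82,301,.034),('railR near',248,305,.034),('railL far',80,380,.034),('railL near',246,382,.034),('flareR',289,281,.034),('flareL',284,410,.034),('stop outer R',77,298,.034),('stop outer L',73,381,.034),
 ('chan far L',226,42,.055),('chan far R',257,42,.055),('chan near L',218,283,.055),('chan near R',249,283,.055),('pin end',266,128,.056),('marktop',274,206,.064),('posttop',229,180,.103)]:
    print(n,W(a,b,z).round(4))
# depth cloud
f=load('top0');d=f['d'];K=f['K'];Ti=np.linalg.inv(f['T'])
v,u=np.mgrid[0:420,0:560];P=np.stack([(u-K[0,2])/K[0,0]*d,(v-K[1,2])/K[1,1]*d,d],-1)@Ti[:3,:3].T+Ti[:3,3]
np.save('pics/cloud0.npy',P)
def fit(box,z0,z1):
    m=(P[...,2]>z0)&(P[...,2]<z1)&(P[...,0]>box[0])&(P[...,0]<box[1])&(P[...,1]>box[2])&(P[...,1]<box[3])
    return P[m]
for n,b in[('tin1',(.55,.66,-.16,-.06)),('tin2',(.41,.52,-.16,-.06)),('bottle',(.66,.76,-.14,-.04))]:
    q=fit(b,.055,.068) if n!='bottle' else fit(b,.03,.13);print(n,len(q),q[:,:2].min(0).round(4),q[:,:2].max(0).round(4),((q[:,:2].min(0)+q[:,:2].max(0))/2).round(4),np.median(q[:,2]))
q=fit((.40,.56,-.04,.2),.028,.038);print('rails',len(q),cv2.minAreaRect(q[q[:,1]>.0][:,:2].astype(np.float32)))
q=fit((.5,.8,0,.08),.045,.06);print('chan',len(q),cv2.minAreaRect(q[:,:2].astype(np.float32)))
q=fit((.25,.42,0,.2),.03,.05);print('brush',len(q),cv2.minAreaRect(q[:,:2].astype(np.float32)))
E
```

```text
railR far [0.5338 0.1673 0.034 ]
railR near [0.5312 0.0268 0.034 ]
railL far [0.4675 0.1661 0.034 ]
railL near [0.4667 0.0269 0.034 ]
flareR [ 0.5517 -0.0073  0.034 ]
flareL [ 0.4437 -0.0054  0.034 ]
stop outer R [0.5363 0.1716 0.034 ]
stop outer L [0.4666 0.172  0.034 ]
chan far L [0.753  0.0478 0.055 ]
chan far R [0.7531 0.0215 0.055 ]
chan near L [0.5476 0.0488 0.055 ]
chan near R [0.5477 0.0231 0.055 ]
pin end [0.6784 0.0119 0.056 ]
marktop [0.6108 0.0026 0.064 ]
posttop [0.6253 0.0335 0.103 ]
tin1 311 [ 0.5851 -0.1338] [ 0.6332 -0.0867] [ 0.6092 -0.1102] 0.06101788378256345
tin2 325 [ 0.4476 -0.1296] [ 0.4938 -0.083 ] [ 0.4707 -0.1063] 0.06113957234598022
bottle 403 [ 0.6888 -0.1072] [ 0.738 -0.056] [ 0.7134 -0.0816] 0.08572338714329542
rails 425 ((0.5053507089614868, 0.086183100938797), (0.17442576587200165, 0.11230117827653885), 88.4813003540039)
chan 715 ((0.6491995453834534, 0.02593543939292431), (0.04954344779253006, 0.21395370364189148), 89.0774917602539)
brush 1118 ((0.35686007142066956, 0.09136452525854111), (0.1499231904745102, 0.045315615832805634), 83.35774230957031)
```

```bash
cat >> h.py <<'E'
from scipy.spatial.transform import Rotation as Rn
O=np.array([.4985,.0218,0]);YAW=-.010
def c2w(x,y,z):
    c,s=np.cos(YAW),np.sin(YAW);return O+[c*x-s*y,s*x+c*y,z]
def w2c(p):
    d=np.asarray(p)-O;c,s=np.cos(YAW),np.sin(YAW);return np.array([c*d[0]+s*d[1],-s*d[0]+c*d[1],d[2]])
def rel(p,yaw=YAW,ref=None):
    """tool-axis shift and twist to world TCP p, jaw dir yaw"""
    o=manip.get_obs();R=Rn.from_quat(o['ee_rot']).as_matrix();pos=o['position'] if ref is None else np.array(ref)
    s=R.T@(np.asarray(p)-pos);a=np.arctan2(R[1,1],R[0,1]);t=-(yaw-a);t=(t+np.pi/2)%np.pi-np.pi/2
    return s.round(4),round(t,4)
def st():
    o=manip.get_obs();R=Rn.from_quat(o['ee_rot']).as_matrix()
    print('t',round(o['clock'],2),'pos',o['position'].round(4),'cad',w2c(o['position']).round(4),'z',R[:,2].round(4),'jawyaw',round(float(np.arctan2(R[1,1],R[0,1])),4),'F',o['ft_force'].round(2),'w',round(o['grip_width'],3),'q',np.round(o['joint_pos'],2))
E
python3 - <<'E'
from h import *
st()
for p in[(.40,.35,.28),(.47,.0,.28),(.4707,-.1063,.2)]:print(p,rel(p))
E
```

```text
t 0.15 pos [0.1454 0.6076 0.2478] cad [-0.359   0.5822  0.2478] z [-2.e-04 -1.e-03 -1.e+00] jawyaw 1.336 F [0.52 0.08 0.24] w 1.004 q [-1.36  0.33 -0.06  1.46  0.02  1.35 -0.09]
(0.4, 0.35, 0.28) (array([-0.3076, -0.1913, -0.032 ]), np.float64(1.346))
(0.47, 0.0, 0.28) (array([-0.4571, -0.5154, -0.0317]), np.float64(1.346))
(0.4707, -0.1063, 0.2) (array([-0.4825, -0.6186,  0.0484]), np.float64(1.346))
```

>>> jog_arm(
  steps=[0.0854,-0.045,-0.02,-0.01,0.13,0.0854,-0.09,-0.045,-0.02,0.27,0.0854,-0.135,-0.07,-0.03,0.41,0.0854,-0.18,-0.1,-0.03,0.55,0.0854,-0.22,-0.13,-0.03,0.69,0.0854,-0.26,-0.16,-0.03,0.82,0.0854,-0.3,-0.19,-0.03,0.95,0.0854,-0.33,-0.23,-0.03,1.08,0.0854,-0.355,-0.27,-0.03,1.21,0.0854,-0.38,-0.31,-0.03,1.346],
  grip_force=20,
)

```text
clock: 1.15
position: [0.4423, 0.2188, 0.2781]
ee_rot: [0.713, 0.702, -0.0, -0.0]
ft_force: [-0.1, 0.6, 0.5]
grip_width: 0.999
```

```bash
python3 - <<'E'
from h import *
st()
print(rel(c2w(-.02,-.12,.22)))
E
```

```text
t 1.15 pos [0.4423 0.2188 0.2781] cad [-0.0582  0.1964  0.2781] z [-2.e-04  1.e-04 -1.e+00] jawyaw -0.0157 F [-0.12  0.64  0.54] w 0.999 q [-0.91  0.01  0.36  1.77 -0.    1.36 -0.56]
(array([-0.3162,  0.04  ,  0.0581]), np.float64(-0.0057))
```

>>> jog_arm(
  steps=[0.0854,-0.045,0.01,0,0,0.0854,-0.09,0.02,0,0,0.0854,-0.135,0.03,0,0,0.0854,-0.18,0.04,0,0,0.0854,-0.22,0.04,0,0,0.0854,-0.25,0.04,0,0,0.0854,-0.28,0.04,0,-0.0057,0.0854,-0.28,0.04,0,-0.0057,0.0854,-0.28,0.04,0,-0.0057,0.0854,-0.28,0.04,0,-0.0057],
)

```text
clock: 2.15
position: [0.4791, -0.0584, 0.2781]
ee_rot: [0.708, 0.706, 0.0, -0.0]
ft_force: [-0.1, 0.9, 0.2]
grip_width: 1.0
```

```bash
python3 - <<'E'
from h import *
st()
snap('wrist','w1'); snap('top','t1')
E
```

```text
t 2.15 pos [ 0.4791 -0.0584  0.2781] cad [-0.0186 -0.0804  0.2781] z [-3.e-04  3.e-04 -1.e+00] jawyaw -0.0029 F [-0.08  0.93  0.17] w 1.0 q [-0.63 -0.03  0.66  1.81  0.02  1.36  0.01]
```

View pics/w1.png

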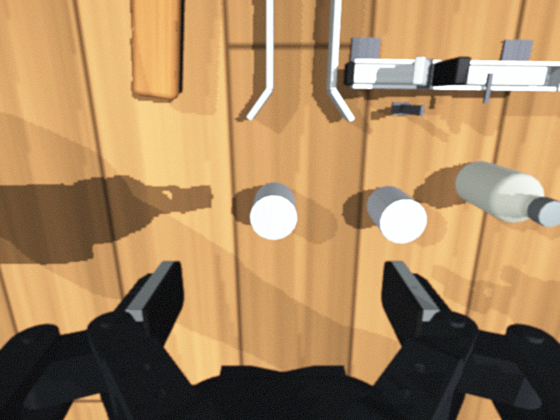

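```bash
python3 - <<'E'
from h import *
crop('w1','w1c',330,30,560,130,3.4)
for n,u,v,z in[('bendL',269,88,.034),('bendR',332,88,.034),('railL up',268.5,5,.034),('railR up',335,5,.034),('flL',249,119,.034),('flR',352,119,.034),('tin2',273.5,218,.062),('tin1',400,222,.062)]:
    p=world('w1',u,v,z);print(n,p.round(4),w2c(p).round(4))
f=load('w1');d=f['d'];K=f['K'];Ti=np.linalg.inv(f['T'])
v,u=np.mgrid[0:420,0:560];P=np.stack([(u-K[0,2])/K[0,0]*d,(v-K[1,2])/K[1,1]*d,d],-1)@Ti[:3,:3].T+Ti[:3,3]
for b in((.55,.66,-.16,-.06),(.41,.52,-.16,-.06)):
    m=(P[...,2]>.058)&(P[...,2]<.066)&(P[...,0]>b[0])&(P[...,0]<b[1])&(P[...,1]>b[2])&(P[...,1]<b[3]);q=P[m];print(len(q),cv2.minEnclosingCircle(q[:,:2].astype(np.float32)),q[:,2].mean())
E
```

```text
bendL [0.4662 0.0272 0.034 ] [-0.0324  0.0051  0.034 ]
bendR [0.5314 0.027  0.034 ] [0.0329 0.0055 0.034 ]
railL up [0.4668 0.1035 0.034 ] [-0.0325  0.0814  0.034 ]
railR up [0.5313 0.1033 0.034 ] [0.032  0.0819 0.034 ]
flL [ 0.4445 -0.004   0.034 ] [-0.0537 -0.0263  0.034 ]
flR [ 0.5539 -0.0043  0.034 ] [ 0.0557 -0.0256  0.034 ]
tin2 [ 0.4702 -0.1056  0.062 ] [-0.0271 -0.1277  0.062 ]
tin1 [ 0.6061 -0.1106  0.062 ] [ 0.1089 -0.1313  0.062 ]
1614 ((0.6090832948684692, -0.10955209285020828), 0.025043519213795662) 0.06253240976336097
1608 ((0.47016316652297974, -0.10476628690958023), 0.02506866864860058) 0.06249882257695014
```

View pics/w1c.png

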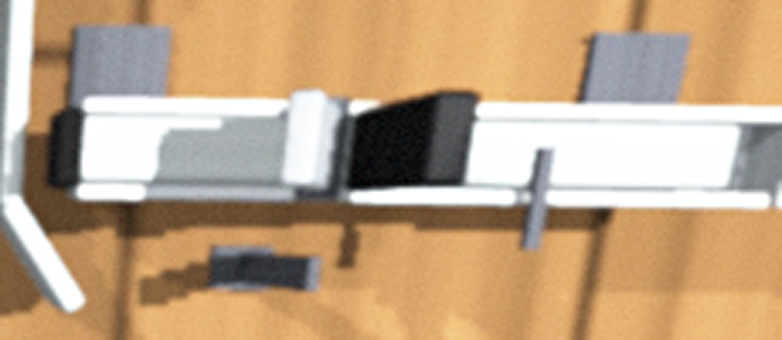

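```bash
python3 - <<'E'
from h import *
def W(a,b,z):
    p=world('w1',330+(a+.5)/3.4-.5,30+(b+.5)/3.4-.5,z);return p.round(4),w2c(p).round(4)
for n,a,b,z in[('ch L top',100,97,.055),('ch L bot',100,199,.055),('ch R top',700,104,.055),('ch R bot',700,207,.055),('ch left end',78,145,.055),('nose',52,145,.055),('posttop',457,138,.103),('levertop',307,138,.099),('pin end',531,248,.056),('mark top',312,273,.064),('mark top L',305,273,.064),('mark top R',320,273,.064)]:print(n,*W(a,b,z))
E
```

```text
ch L top [0.5532 0.0533 0.055 ] [0.0544 0.0321 0.055 ]
ch L bot [0.5549 0.0262 0.055 ] [0.0564 0.005  0.055 ]
ch R top [0.7219 0.051  0.055 ] [0.2231 0.0314 0.055 ]
ch R bot [0.7278 0.0235 0.055 ] [0.2293 0.004  0.055 ]
ch left end [0.5478 0.0407 0.055 ] [0.0491 0.0194 0.055 ]
nose [0.5404 0.0408 0.055 ] [0.0417 0.0194 0.055 ]
posttop [0.6309 0.0388 0.103 ] [0.1323 0.0184 0.103 ]
levertop [0.5958 0.0392 0.099 ] [0.0971 0.0184 0.099 ]
pin end [0.6805 0.0123 0.056 ] [ 0.1821 -0.0077  0.056 ]
mark top [0.6147 0.0058 0.064 ] [ 0.1163 -0.0149  0.064 ]
mark top L [0.6127 0.0058 0.064 ] [ 0.1143 -0.0149  0.064 ]
mark top R [0.617  0.0058 0.064 ] [ 0.1186 -0.0149  0.064 ]
```

>>> jog_arm(
  steps=[0.0854,-0.02,-0.009,0.02,0,0.0854,-0.0466,-0.009,0.05,0.007,0.0854,-0.0466,-0.009,0.09,0.007,0.0854,-0.0466,-0.009,0.13,0.007,0.0854,-0.0466,-0.009,0.165,0.007,0.0854,-0.0466,-0.009,0.19,0.007,0.0854,-0.0466,-0.009,0.21,0.007,0.0854,-0.0466,-0.009,0.225,0.007,0.0854,-0.0466,-0.009,0.23,0.007,0.0854,-0.0466,-0.009,0.23,0.007],
)

```text
clock: 3.25
position: [0.4697, -0.1056, 0.0479]
ee_rot: [0.711, 0.703, -0.0, -0.0]
ft_force: [0.1, -0.6, 0.5]
grip_width: 1.0
```

```bash
sed -i 's/O=np.array(\[.4985,.0218,0\])/O=np.array([.4990,.0245,0])/' h.py; python3 - <<'E'
from h import *
st()
snap('wrist','w2'); snap('side','s2')
crop('s2','s2c',150,120,400,300,3)
E
```

```text
t 3.25 pos [ 0.4697 -0.1056  0.0479] cad [-0.028  -0.1304  0.0479] z [-1.2e-03 -1.0e-04 -1.0e+00] jawyaw -0.0104 F [ 0.06 -0.57  0.5 ] w 1.0 q [-0.49  0.29  0.7   2.07 -0.24  0.86  0.33]
```

View pics/w2.png

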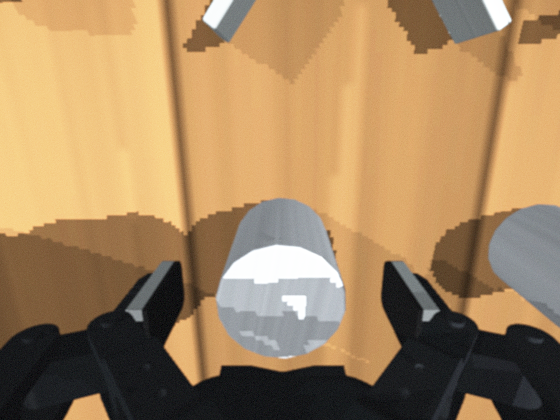

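View pics/s2c.png

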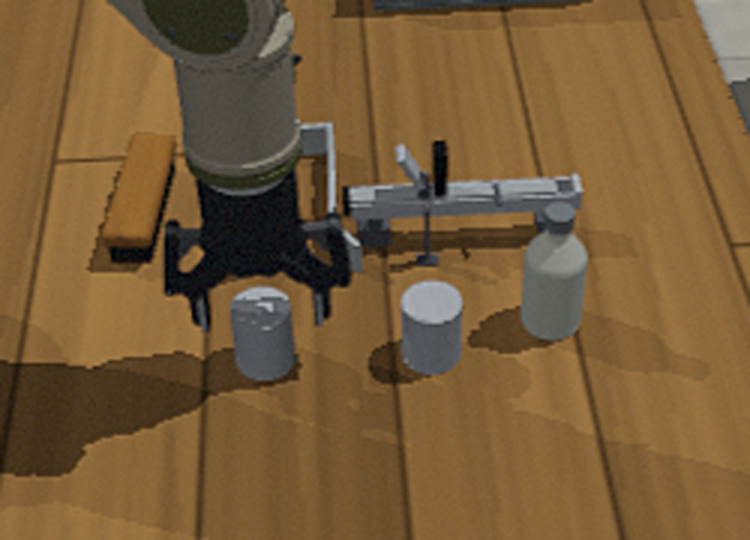

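>>> jog_arm(
  steps=[0.044,0,0,0,0,0.044,0,0,0,0,0.044,0,0,0,0,0.044,0,0,0,0,0.044,0,0,0,0,0.044,0,0,0,0,0.044,0,0,0,0,0.044,0.005,0.003,0,0,0.044,0.015,0.007,0,0,0.044,0.025,0.012,0,0],
  grip_force=20,
)

```text
clock: 4.35
position: [0.4812, -0.0843, 0.0494]
ee_rot: [0.712, 0.702, -0.001, 0.0]
ft_force: [-13.5, -12.6, 25.7]
grip_width: 0.579
```

```bash
python3 - <<'E'
from h import *
st()
E
```

```text
t 4.35 pos [ 0.4812 -0.0843  0.0494] cad [-0.0167 -0.109   0.0494] z [-0.0016 -0.0024 -1.    ] jawyaw -0.0143 F [-13.52 -12.56  25.69] w 0.579 q [-0.53  0.3   0.68  2.05 -0.24  0.87  0.28]
```

>>> jog_arm(
  steps=[0.044,0.008,0.002,-0.001,0,0.044,0.018,0.005,-0.001,0,0.044,0.028,0.008,-0.001,0,0.044,0.038,0.011,-0.001,0,0.044,0.047,0.014,-0.001,0,0.044,0.055,0.016,-0.001,0,0.044,0.055,0.016,-0.001,0,0.058,0.055,0.016,-0.001,0,0.058,0.055,0.016,-0.001,0,0.058,0.055,0.016,-0.001,0],
)

```text
clock: 5.35
position: [0.4986, -0.0262, 0.0492]
ee_rot: [0.711, 0.703, 0.0, -0.0]
ft_force: [0.5, 0.0, -0.3]
grip_width: 0.68
```

```bash
python3 - <<'E'
from h import *
st()
snap('wrist','w3'); snap('side','s3')
crop('s3','s3c',150,120,400,300,3)
E
```

```text
t 5.35 pos [ 0.4986 -0.0262  0.0492] cad [ 0.0001 -0.0507  0.0492] z [-3.e-04  3.e-04 -1.e+00] jawyaw -0.0113 F [ 0.45  0.01 -0.29] w 0.68 q [-0.61  0.32  0.65  2.02 -0.25  0.88  0.17]
```

View pics/w3.png

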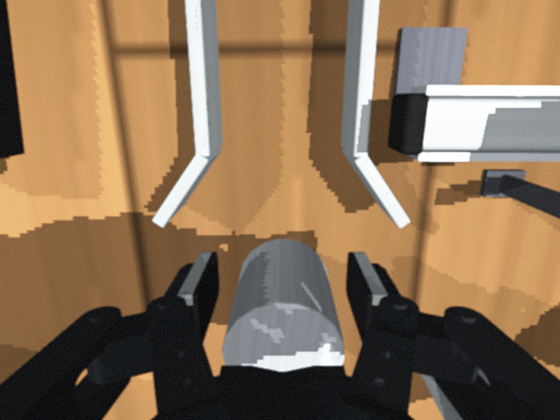

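View pics/s3c.png

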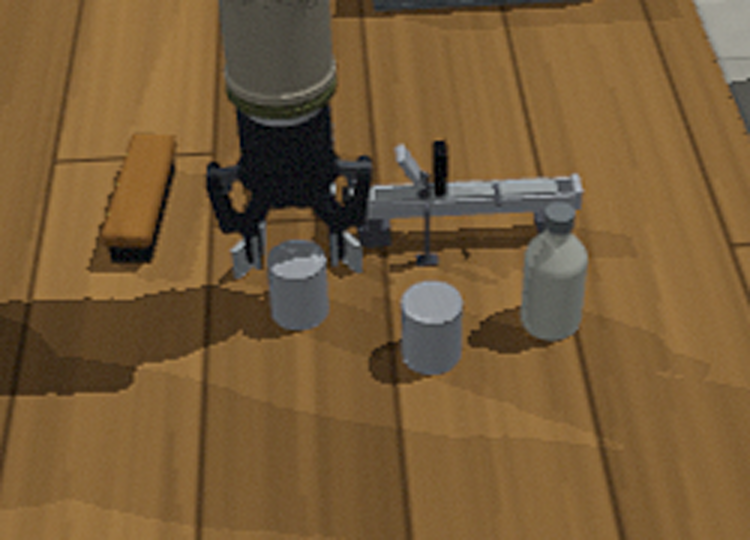

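>>> jog_arm(
  steps=[0.06,0,0,-0.02,0,0.06,0,0,-0.06,0,0.06,-0.02,0,-0.085,0,0.014,-0.06,0,-0.085,0,0.014,-0.085,0,-0.085,0,0.014,-0.085,0,-0.085,0,0.014,-0.085,0,-0.085,0,0.014,-0.085,0,-0.085,0,0.014,-0.085,0,-0.085,0,0.014,-0.085,0,-0.085,0],
)

```text
clock: 6.45
position: [0.4979, -0.1105, 0.1342]
ee_rot: [0.711, 0.704, 0.0, -0.0]
ft_force: [0.1, 0.9, -0.2]
grip_width: 0.161
```

```bash
python3 - <<'E'
from h import *
st()
snap('wrist','w4')
f=load('w4');d=f['d'];K=f['K'];Ti=np.linalg.inv(f['T'])
v,u=np.mgrid[0:420,0:560];P=np.stack([(u-K[0,2])/K[0,0]*d,(v-K[1,2])/K[1,1]*d,d],-1)@Ti[:3,:3].T+Ti[:3,3]
m=(P[...,2]>.058)&(P[...,2]<.066)&(P[...,0]>.45)&(P[...,0]<.55)&(P[...,1]>-.1)&(P[...,1]<.02);q=P[m];c=cv2.minEnclosingCircle(q[:,:2].astype(np.float32));print(len(q),c,w2c([*c[0],0]))
E
```

```text
t 6.45 pos [ 0.4979 -0.1105  0.1342] cad [ 0.0002 -0.135   0.1342] z [-2.e-04  3.e-04 -1.e+00] jawyaw -0.0099 F [ 0.14  0.9  -0.18] w 0.161 q [-0.55  0.21  0.75  1.93 -0.17  1.06  0.27]
5965 ((0.4993179440498352, -0.04941282421350479), 0.025093207135796547) [ 0.00105704 -0.07390595  0.        ]
```

View pics/w4.png

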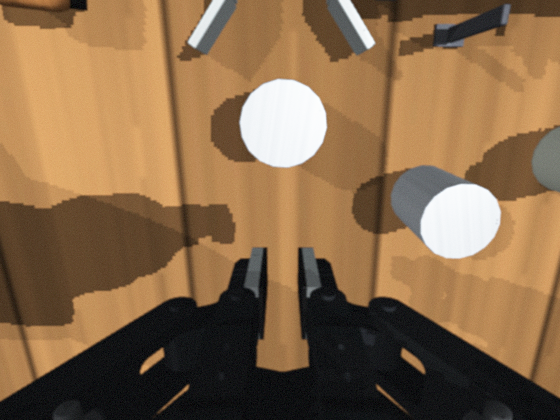

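```bash
python3 - <<'E'
from h import *
o=manip.get_obs()['position']
for u,v in[(256,262),(308,262),(178,308),(388,308),(235,290),(330,290),(100,350),(470,350),(60,410),(265,330)]:
    print(u,v,(world('w4',u,v)-o).round(4))
E
```

```text
256 262 [-0.0099  0.0124  0.002 ]
308 262 [0.0112 0.0117 0.0011]
178 308 [-0.0312  0.0146  0.0364]
388 308 [0.0331 0.0139 0.0363]
235 290 [-0.015   0.0148  0.0269]
330 290 [0.0165 0.0148 0.0274]
100 350 [-0.0463  0.0141  0.0537]
470 350 [0.0493 0.0129 0.0535]
60 410 [-0.0457  0.014   0.0713]
265 330 [-0.0163 -0.1251 -0.1338]
```

>>> jog_arm(
  steps=[0.014,0,0,0.03,0,0.014,0,0,0.07,0,0.014,0,0,0.092,0,0.014,0,0,0.096,0,0.014,0.008,0,0.096,0,0.014,0.016,0,0.096,0,0.014,0.024,0,0.096,0,0.014,0.034,0,0.096,0,0.014,0.046,0,0.096,0,0.014,0.058,0,0.096,0],
)

```text
clock: 7.5
position: [0.4989, -0.0525, 0.0388]
ee_rot: [0.711, 0.703, 0.0, 0.0]
ft_force: [-0.2, -3.1, 2.9]
grip_width: 0.165
```

```bash
python3 - <<'E'
from h import *
st()
snap('wrist','w5');snap('side','s5');crop('s5','s5c',150,120,400,300,3)
E
```

```text
t 7.5 pos [ 0.4989 -0.0525  0.0388] cad [ 0.0006 -0.077   0.0388] z [ 0.0011  0.     -1.    ] jawyaw -0.0113 F [-0.22 -3.07  2.89] w 0.165 q [-0.58  0.35  0.68  2.02 -0.29  0.86  0.25]
```

View pics/w5.png

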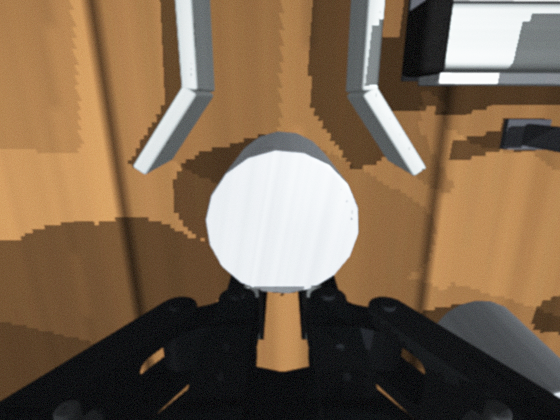

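View pics/s5c.png

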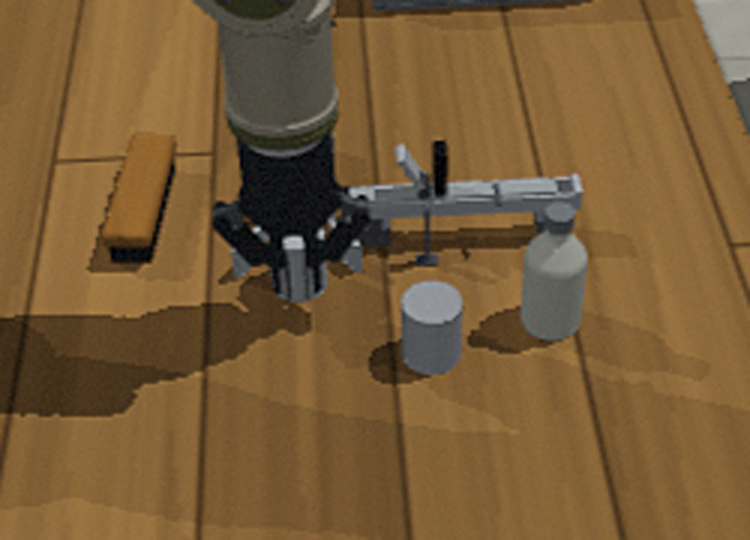

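```bash
cat >> h.py <<'E'
def tin(fn,box):
    f=load(fn);d=f['d'];K=f['K'];Ti=np.linalg.inv(f['T'])
    v,u=np.mgrid[0:420,0:560];P=np.stack([(u-K[0,2])/K[0,0]*d,(v-K[1,2])/K[1,1]*d,d],-1)@Ti[:3,:3].T+Ti[:3,3]
    m=(P[...,2]>.058)&(P[...,2]<.066)&(P[...,0]>box[0])&(P[...,0]<box[1])&(P[...,1]>box[2])&(P[...,1]<box[3]);q=P[m]
    c=cv2.minEnclosingCircle(q[:,:2].astype(np.float32));print('tin',len(q),'r',round(c[1],4),'world',np.round(c[0],4),'cad',w2c([*c[0],0])[:2].round(4),'z',q[:,2].mean().round(4))
E
python3 - <<'E'
from h import *
tin('w5',(.45,.55,-.05,.04))
E
```

```text
tin 18013 r 0.0566 world [ 0.509  -0.0024] cad [ 0.0103 -0.0268] z 0.0625
```

>>> jog_arm(
  steps=[0.014,0.013,0,0,0,0.014,0.027,0,0,0,0.014,0.041,0,0,0,0.014,0.055,0,0,0,0.014,0.069,0,0,0,0.014,0.083,0,0,0,0.014,0.097,0,0,0,0.014,0.109,0,0,0,0.014,0.119,0,0,0,0.014,0.127,0,0,0],
)

```text
clock: 8.6
position: [0.4999, 0.0745, 0.0383]
ee_rot: [0.711, 0.703, -0.0, -0.0]
ft_force: [-0.3, -2.5, 1.7]
grip_width: 0.168
```

```bash
python3 - <<'E'
from h import *
st()
snap('wrist','w6');snap('top','t6');tin('w6',(.45,.55,.05,.18));crop('t6','t6c',140,130,300,330,3)
E
```

```text
t 8.6 pos [0.4999 0.0745 0.0383] cad [0.0004 0.05   0.0383] z [-1.e-04  0.e+00 -1.e+00] jawyaw -0.0109 F [-0.31 -2.47  1.74] w 0.168 q [-0.79  0.35  0.64  2.01 -0.27  0.86 -0.02]
tin 18507 r 0.0362 world [0.5004 0.0994] cad [0.0007 0.0749] z 0.0625
```

View pics/w6.png

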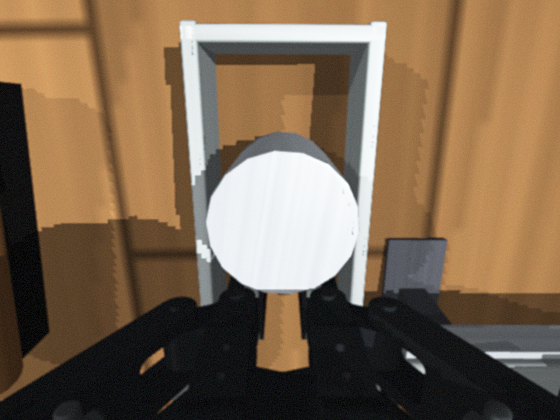

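```bash
python3 - <<'E'
from h import *
for n,u,v,z in[('tin c',282.5,220,.0625),('tin top edge',282,152,.0625),('tin low',282,291,.0625),('stop out',282,25,.034),('stop in',282,41,.034),('railL',204,150,.034),('railR',362,150,.034)]:
    p=world('w6',u,v,z);print(n,p.round(4),w2c(p).round(4))
E
```

```text
tin c [0.5009 0.1128 0.0625] [0.001  0.0883 0.0625]
tin top edge [0.501  0.1346 0.0625] [0.0009 0.1101 0.0625]
tin low [0.5004 0.087  0.0625] [0.0008 0.0625 0.0625]
stop out [0.5014 0.1743 0.034 ] [0.0009 0.1499 0.034 ]
stop in [0.5013 0.1693 0.034 ] [0.0009 0.1448 0.034 ]
railL [0.4709 0.1313 0.034 ] [-0.0291  0.1065  0.034 ]
railR [0.5317 0.1307 0.034 ] [0.0316 0.1065 0.034 ]
```

>>> jog_arm(
  steps=[0.014,0.007,0,0,0,0.014,0.014,0,0,0,0.014,0.02,0,0,0,0.014,0.025,0,0,0,0.014,0.028,0,0,0,0.014,0.028,0,0,0,0.014,0.02,0,0,0,0.014,0.0,0,0,0,0.014,-0.03,0,0,0,0.014,-0.07,0,0,0],
)

```text
clock: 9.7
position: [0.4991, 0.0033, 0.0383]
ee_rot: [0.71, 0.704, 0.0, -0.0]
ft_force: [0.0, -0.6, -0.1]
grip_width: 0.164
```

```bash
python3 - <<'E'
from h import *
st()
print('to tin1',rel([.6088,-.1098,.13]))
E
```

```text
t 9.7 pos [0.4991 0.0033 0.0383] cad [ 0.0003 -0.0212  0.0383] z [ 3.e-04  7.e-04 -1.e+00] jawyaw -0.009 F [ 0.   -0.57 -0.12] w 0.164 q [-0.68  0.34  0.66  2.03 -0.28  0.86  0.13]
to tin1 (array([-0.1121,  0.1107, -0.0917]), np.float64(0.001))
```

>>> jog_arm(
  steps=[0.066,-0.01,0,-0.03,0,0.066,-0.03,0.01,-0.07,0,0.066,-0.06,0.04,-0.1,0,0.066,-0.09,0.075,-0.1,0,0.066,-0.112,0.105,-0.1,0,0.066,-0.112,0.1107,-0.1,0,0.066,-0.112,0.1107,-0.1,0,0.066,-0.112,0.1107,-0.1,0,0.066,-0.112,0.1107,-0.1,0,0.066,-0.112,0.1107,-0.1,0],
)

```text
clock: 10.7
position: [0.6081, -0.1087, 0.1385]
ee_rot: [0.711, 0.703, 0.0, -0.0]
ft_force: [0.2, 0.3, -0.1]
grip_width: 0.774
```

```bash
python3 - <<'E'
from h import *
st()
snap('wrist','w7');snap('top','t7');tin('w7',(.56,.66,-.16,-.06));tin('t7',(.45,.55,.08,.18));crop('t7','t7c',140,130,300,330,3)
E
```

```text
t 10.7 pos [ 0.6081 -0.1087  0.1385] cad [ 0.1104 -0.1321  0.1385] z [ 1.e-04  9.e-04 -1.e+00] jawyaw -0.0103 F [ 0.15  0.27 -0.1 ] w 0.774 q [-0.45  0.47  0.72  1.65 -0.34  1.15  0.35]
tin 4486 r 0.0251 world [ 0.6091 -0.1098] cad [ 0.1115 -0.1331] z 0.0625
tin 302 r 0.0252 world [0.5023 0.1367] cad [0.0022 0.1123] z 0.0613
```

View pics/w7.png

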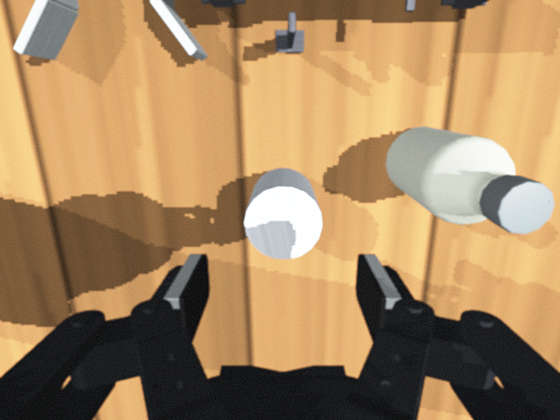

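View pics/t7c.png

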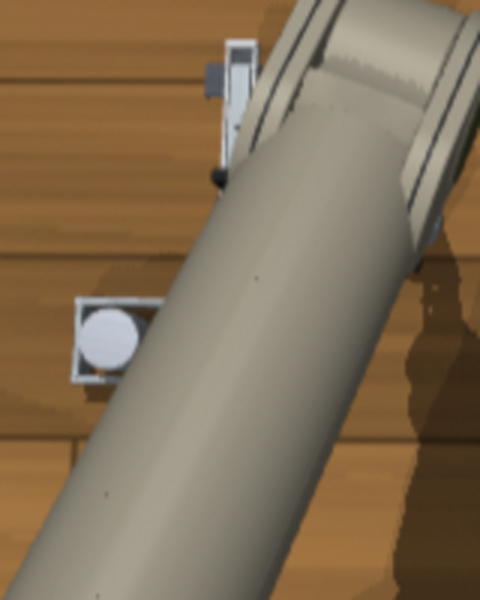

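>>> jog_arm(
  steps=[0.066,-0.001,0.001,0.02,0,0.066,-0.001,0.001,0.05,0,0.066,-0.001,0.001,0.075,0,0.066,-0.001,0.001,0.0875,0,0.066,-0.001,0.001,0.0875,0,0.048,-0.001,0.001,0.0875,0,0.048,-0.001,0.001,0.0875,0,0.048,-0.001,0.001,0.0875,0,0.048,-0.001,0.001,0.0875,0,0.048,-0.001,0.001,0.0875,0],
  grip_force=20,
)

```text
clock: 11.8
position: [0.6103, -0.1108, 0.0521]
ee_rot: [0.711, 0.703, 0.001, 0.001]
ft_force: [-1.0, 0.3, 6.5]
grip_width: 0.577
```

```bash
python3 - <<'E'
from h import *
st()
print(rel(c2w(0,-.050,.0505)))
E
```

```text
t 11.8 pos [ 0.6103 -0.1108  0.0521] cad [ 0.1126 -0.1342  0.0521] z [ 2.e-03  2.e-04 -1.e+00] jawyaw -0.0114 F [-1.03  0.34  6.54] w 0.577 q [-0.4   0.58  0.67  1.7  -0.42  1.    0.4 ]
(array([ 0.084 , -0.1128,  0.0014]), np.float64(-0.0014))
```

>>> jog_arm(
  steps=[0.048,0.002,-0.006,0,0,0.048,0.007,-0.017,0,0,0.048,0.013,-0.029,0,0,0.048,0.019,-0.041,0,0,0.048,0.025,-0.053,0,0,0.048,0.031,-0.065,0,0,0.048,0.038,-0.077,0,0,0.048,0.045,-0.089,0,0,0.048,0.052,-0.1,0,0,0.048,0.058,-0.108,0,0],
  grip_force=25,
)

```text
clock: 12.8
position: [0.5035, -0.0518, 0.0522]
ee_rot: [0.711, 0.703, 0.002, 0.002]
ft_force: [3.7, -3.8, 7.0]
grip_width: 0.574
```

```bash
python3 - <<'E'
from h import *
st()
snap('wrist','w8')
E
```

```text
t 12.8 pos [ 0.5035 -0.0518  0.0522] cad [ 0.0052 -0.0763  0.0522] z [ 4.8e-03 -3.0e-04 -1.0e+00] jawyaw -0.0118 F [ 3.72 -3.8   7.05] w 0.574 q [-0.62  0.34  0.73  2.01 -0.29  0.89  0.25]
```

View pics/w8.png

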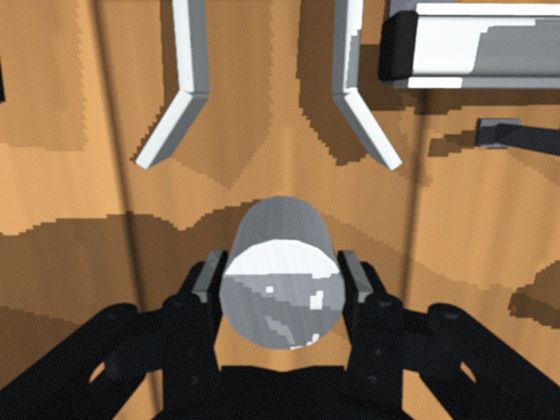

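>>> jog_arm(
  steps=[0.048,0.004,-0.0045,0,0,0.048,0.004,-0.0045,0,0,0.06,0.004,-0.0045,0,0,0.06,0.004,-0.0045,0,0,0.06,0.004,-0.0045,-0.02,0,0.06,0.004,-0.0045,-0.06,0,0.06,-0.02,-0.0045,-0.085,0,0.014,-0.05,-0.0045,-0.085,0,0.014,-0.07,-0.0045,-0.085,0,0.014,-0.07,-0.0045,-0.085,0],
)

```text
clock: 13.85
position: [0.4961, -0.1241, 0.1358]
ee_rot: [0.713, 0.702, -0.0, 0.0]
ft_force: [-0.8, -0.2, 0.3]
grip_width: 0.198
```

>>> jog_arm(
  steps=[0.014,0,0,0,0,0.014,0,0,0,0,0.014,0,0,0,0,0.014,0,0,0,0,0.014,0,0,0,0,0.014,0,0,0,0,0.014,0,0,0,0,0.014,0,0,0,0,0.014,0,0,0,0,0.014,0,0,0,0],
)

```text
clock: 14.85
position: [0.4969, -0.1214, 0.1358]
ee_rot: [0.711, 0.703, 0.0, -0.0]
ft_force: [0.5, -0.0, -0.5]
grip_width: 0.163
```

```bash
python3 - <<'E'
from h import *
st()
snap('wrist','w9');tin('w9',(.45,.55,-.13,.0))
print(rel(c2w(0,-.140,.038)))
E
```

```text
t 14.85 pos [ 0.4969 -0.1214  0.1358] cad [-0.0007 -0.1459  0.1358] z [ 0.e+00  1.e-04 -1.e+00] jawyaw -0.0115 F [ 0.54 -0.   -0.53] w 0.163 q [-0.59  0.23  0.83  1.93 -0.19  1.07  0.31]
tin 6246 r 0.025 world [ 0.4996 -0.0467] cad [ 0.0013 -0.0712] z 0.0626
(array([0.0059, 0.0006, 0.0978]), np.float64(-0.0013))
```

View pics/w9.png

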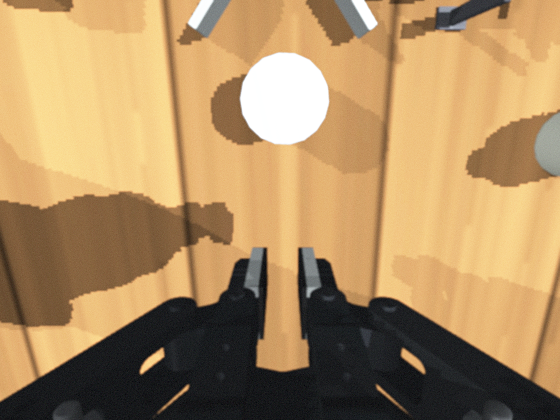

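>>> jog_arm(
  steps=[0.014,0,0.001,0.03,0,0.014,0,0.0015,0.07,0,0.014,0.005,0.0015,0.094,0,0.014,0.017,0.0015,0.0978,0,0.014,0.029,0.0015,0.0978,0,0.014,0.036,0.0015,0.0978,0,0.014,0.044,0.0015,0.0978,0,0.014,0.054,0.0015,0.0978,0,0.014,0.066,0.0015,0.0978,0,0.014,0.078,0.0015,0.0978,0],
)

```text
clock: 15.9
position: [0.4996, -0.0425, 0.0384]
ee_rot: [0.711, 0.703, 0.0, 0.0]
ft_force: [-0.2, -2.6, 1.7]
grip_width: 0.159
```

>>> jog_arm(
  steps=[0.014,0.012,0,0,0,0.014,0.024,0,0,0,0.014,0.036,0,0,0,0.014,0.048,0,0,0,0.014,0.06,0,0,0,0.014,0.07,0,0,0,0.014,0.078,0,0,0,0.014,0.084,0,0,0,0.014,0.088,0,0,0,0.014,0.09,0,0,0],
)

```text
clock: 16.9
position: [0.5002, 0.0468, 0.0379]
ee_rot: [0.711, 0.703, -0.0, -0.0]
ft_force: [-0.5, -2.2, 2.4]
grip_width: 0.165
```

```bash
python3 - <<'E'
from h import *
st()
snap('wrist','w10')
E
```

```text
t 16.9 pos [0.5002 0.0468 0.0379] cad [0.001  0.0224 0.0379] z [-1.e-04  0.e+00 -1.e+00] jawyaw -0.0113 F [-0.53 -2.19  2.4 ] w 0.165 q [-0.81  0.37  0.72  2.02 -0.31  0.86  0.07]
```

View pics/w10.png

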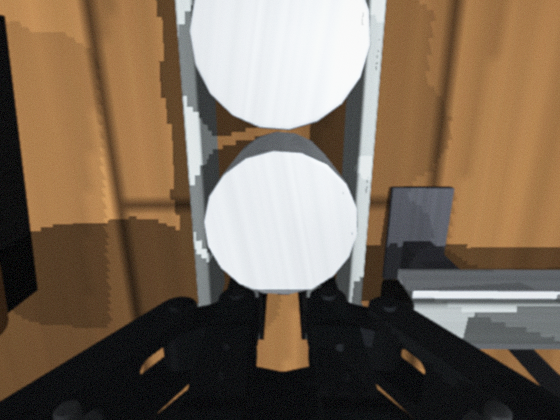

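```bash
python3 - <<'E'
from h import *
for n,u,v in[('tin1',281,60),('tin1b',281,20),('tin2',281,220),('tin2 u',281,165)]:
    p=world('w10',u,v);print(n,p.round(4),w2c(p).round(4))
for n,u,v,z in[('tin1 front',281,128,.0625),('tin2 back',281,152,.0625),('tin2 front',281,292,.0625)]:
    print(n,w2c(world('w10',u,v,z)).round(4))
snap('top','t10');crop('t10','t10c',140,130,300,330,3)
E
```

```text
tin1 [0.5014 0.1326 0.0618] [0.0013 0.1081 0.0618]
tin1b [0.5015 0.1425 0.063 ] [0.0013 0.118  0.063 ]
tin2 [0.5008 0.0854 0.0629] [0.0012 0.0609 0.0629]
tin2 u [0.501  0.1031 0.0631] [0.0012 0.0786 0.0631]
tin1 front [0.0013 0.0895 0.0625]
tin2 back [0.0013 0.0825 0.0625]
tin2 front [0.0011 0.0347 0.0625]
```

View pics/t10c.png

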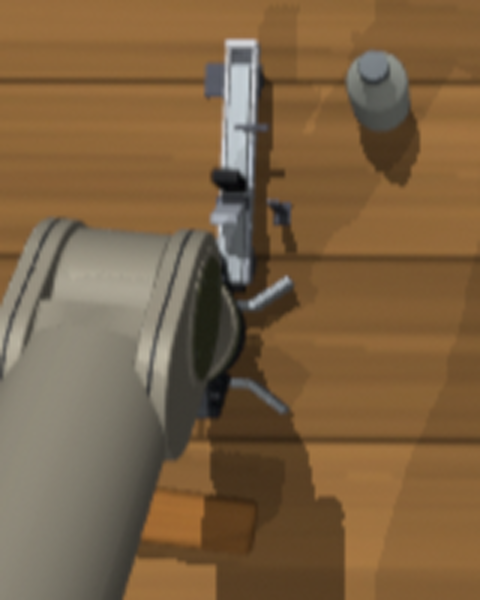

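```bash
python3 - <<'E'
from h import *
st()
cal=manip.calibration('wrist');T=cal['world_to_cam'];K=cal['mtx'];o=manip.get_obs()['position']
Ti=np.linalg.inv(T);print('cam rel tcp',(Ti[:3,3]-o).round(4),'axis',Ti[:3,2].round(3),'right',Ti[:3,0].round(3),K.round(1).tolist())
def pr(r):
    c=T@np.r_[o+r,1];q=K@c[:3];return (q[:2]/q[2]).round(0),c[2].round(3)
for n,r in[('pin held w23',(.0555,-.026,-.032)),('mark held',(.0555,-.034,-.024)),('pin open w64',(.076,-.026,-.032)),('mark',(.076,-.034,-.024)),('post',(.0,0,0.015))]:print(n,pr(np.array(r)))
# view pose: TCP such that mark is in view at z .12, how close
for dy in(.05,.06,.07,.08,.1):
    print(dy,pr(np.array((0,dy,.064-.12))),pr(np.array((0.067,dy+.0075,.056-.12))))
E
```

```text
t 17.0 pos [0.5002 0.0469 0.0379] cad [0.001  0.0224 0.0379] z [-2.e-04  3.e-04 -1.e+00] jawyaw -0.0112 F [-0.83 -0.18  0.66] w 0.165 q [-0.81  0.36  0.72  2.02 -0.31  0.86  0.07]
cam rel tcp [0.0013 0.0756 0.1263] axis [-0.003 -0.292 -0.956] right [ 1.    -0.011  0.   ] [[339.3, 0.0, 282.2], [0.0, 339.3, 201.6], [0.0, 0.0, 1.0]]
pin held w23 (array([386., 296.]), np.float64(0.181))
mark held (array([389., 318.]), np.float64(0.176))
pin open w64 (array([424., 296.]), np.float64(0.181))
mark (array([429., 318.]), np.float64(0.175))
post (array([281., 307.]), np.float64(0.128))
0.05 (array([280., 148.]), np.float64(0.182)) (array([402., 131.]), np.float64(0.187))
0.06 (array([280., 129.]), np.float64(0.179)) (array([403., 112.]), np.float64(0.184))
0.07 (array([280., 109.]), np.float64(0.176)) (array([405.,  93.]), np.float64(0.181))
0.08 (array([279.,  89.]), np.float64(0.173)) (array([407.,  73.]), np.float64(0.178))
0.1 (array([279.,  46.]), np.float64(0.167)) (array([411.,  31.]), np.float64(0.172))
```

>>> jog_arm(
  steps=[0.014,-0.01,0,0,0,0.014,-0.035,0,0,0,0.014,-0.07,0,-0.01,0,0.014,-0.095,0.01,-0.05,0,0.014,-0.1,0.04,-0.082,0,0.014,-0.1,0.08,-0.082,0,0.014,-0.1,0.11,-0.082,0,0.014,-0.1,0.119,-0.082,0,0.014,-0.1,0.119,-0.082,0,0.014,-0.1,0.119,-0.082,0],
)

```text
clock: 18.0
position: [0.617, -0.0557, 0.1196]
ee_rot: [0.712, 0.703, -0.001, -0.0]
ft_force: [0.0, -0.0, 0.2]
grip_width: 0.164
```

```bash
python3 - <<'E'
from h import *
st()
snap('wrist','w11');crop('w11','w11c',230,0,500,160,2.96)
E
```

```text
t 18.0 pos [ 0.617  -0.0557  0.1196] cad [ 0.1188 -0.079   0.1196] z [-1.3e-03 -1.0e-04 -1.0e+00] jawyaw -0.0125 F [ 0.01 -0.03  0.21] w 0.164 q [-0.55  0.51  0.75  1.66 -0.38  1.12  0.28]
```

View pics/w11.png

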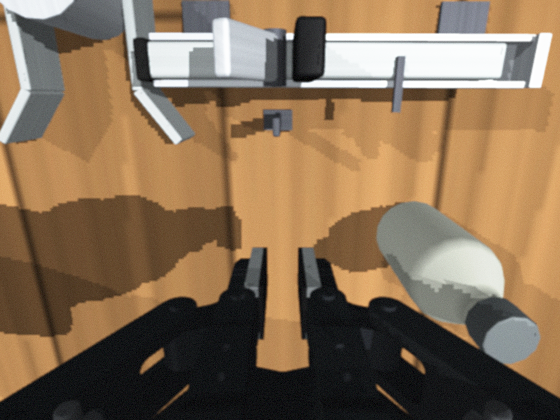

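View pics/w11c.png

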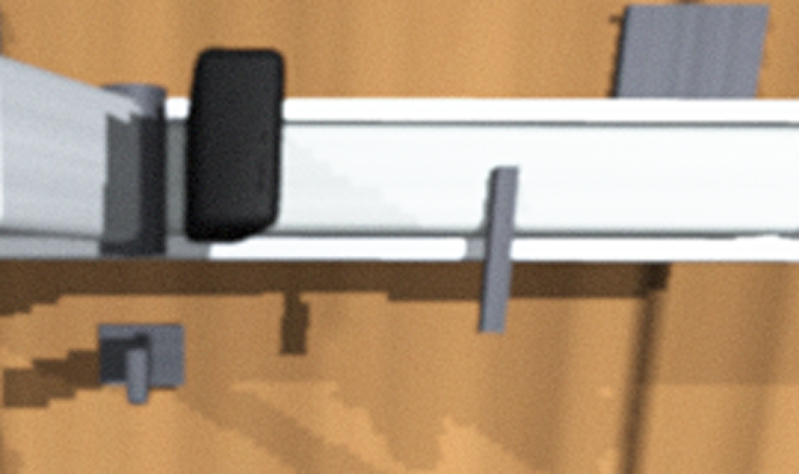

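```bash
python3 - <<'E'
from h import *
def W(a,b,z):
    p=world('w11',230+(a+.5)/2.96-.5,(b+.5)/2.96-.5,z);return p.round(4),w2c(p).round(4)
for n,a,b,z in[('marktop L',128,392,.064),('marktop R',148.5,392,.064),('foot',138,340,.002),('pin L',478,328,.056),('pin R',505,328,.056),('pin mid L',489,250,.056),('pin mid R',514,250,.056),('post top L',197,140,.103),('post top R',281,140,.103),('postbase?',190,140,.103),('post topedge',240,52,.103),('post botedge',232,238,.103)]:print(n,*W(a,b,z))
# depth checks
for a,b in[(138,392),(491,320),(240,140),(500,280)]:
    print(w2c(world('w11',230+a/2.96,b/2.96)).round(4))
snap('side','s11');crop('s11','s11c',250,150,360,230,7)
E
```

```text
marktop L [0.6133 0.0028 0.064 ] [ 0.1145 -0.0206  0.064 ]
marktop R [0.6169 0.0027 0.064 ] [ 0.1181 -0.0206  0.064 ]
foot [0.6141 0.0089 0.002 ] [ 0.1152 -0.0144  0.002 ]
pin L [0.6772 0.0127 0.056 ] [ 0.1783 -0.01    0.056 ]
pin R [0.6821 0.0126 0.056 ] [ 0.1832 -0.01    0.056 ]
pin mid L [0.6781 0.0262 0.056 ] [0.179  0.0034 0.056 ]
pin mid R [0.6825 0.0261 0.056 ] [0.1835 0.0034 0.056 ]
post top L [0.6241 0.0387 0.103 ] [0.1249 0.0154 0.103 ]
post top R [0.635  0.0386 0.103 ] [0.1359 0.0154 0.103 ]
postbase? [0.6232 0.0387 0.103 ] [0.124  0.0154 0.103 ]
post topedge [0.6296 0.0489 0.103 ] [0.1303 0.0257 0.103 ]
post botedge [0.6288 0.0266 0.103 ] [0.1297 0.0034 0.103 ]
[ 0.1165 -0.0207  0.0647]
[ 0.1802 -0.0087  0.0576]
[0.1306 0.0152 0.1036]
[ 0.1809 -0.0019  0.0585]
```

View pics/s11c.png

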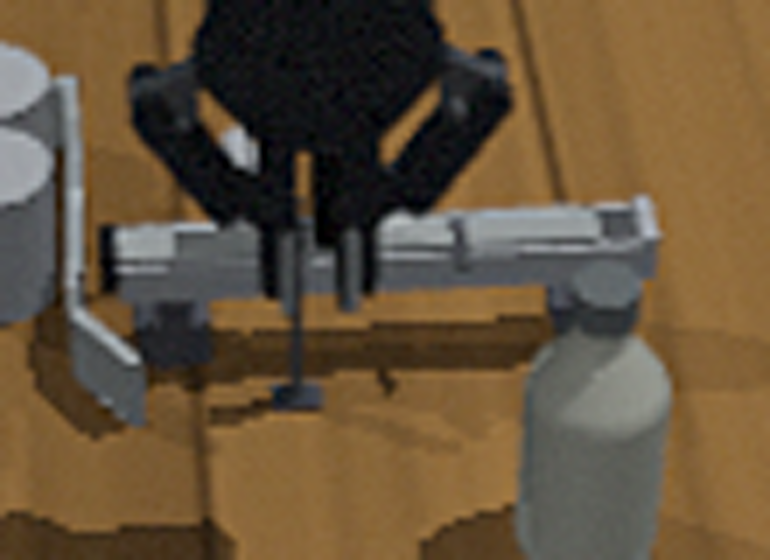

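>>> jog_arm(
  steps=[0.07,0,-0.002,-0.02,0,0.07,0,-0.004,-0.04,0,0.07,0.02,-0.007,-0.04,0,0.07,0.05,-0.007,-0.04,0,0.07,0.08,-0.007,-0.04,0,0.07,0.0945,-0.007,-0.04,0,0.07,0.0945,-0.007,-0.04,0,0.07,0.0945,-0.007,-0.04,0,0.07,0.0945,-0.007,-0.04,0,0.07,0.0945,-0.007,-0.04,0],
)

```text
clock: 19.1
position: [0.6122, 0.0381, 0.1601]
ee_rot: [0.712, 0.702, -0.0, 0.0]
ft_force: [0.1, 0.4, 0.3]
grip_width: 0.819
```

```bash
python3 - <<'E'
from h import *
st()
snap('wrist','w12');print(rel(c2w(.111,.0155,.09)))
E
```

```text
t 19.1 pos [0.6122 0.0381 0.1601] cad [0.113  0.0147 0.1601] z [ 1.e-04 -3.e-04 -1.e+00] jawyaw -0.0135 F [0.14 0.38 0.34] w 0.819 q [-0.72  0.45  0.75  1.64 -0.32  1.19  0.1 ]
(array([ 0.0005, -0.002 ,  0.07  ]), np.float64(-0.0031))
```

View pics/w12.png

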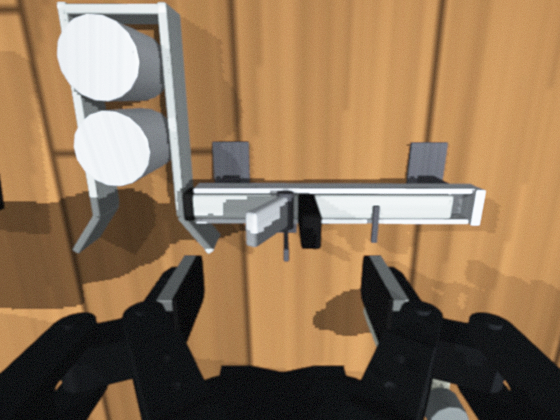

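>>> jog_arm(
  steps=[0.07,0.0005,-0.002,0.01,-0.003,0.07,0.0005,-0.002,0.025,-0.003,0.07,0.0005,-0.002,0.04,-0.003,0.07,0.0005,-0.002,0.055,-0.003,0.07,0.0005,-0.002,0.065,-0.003,0.07,0.0005,-0.002,0.07,-0.003,0.07,0.0005,-0.002,0.07,-0.003,0.07,0.0005,-0.002,0.07,-0.003,0.07,0.0005,-0.002,0.07,-0.003,0.07,0.0005,-0.002,0.07,-0.003],
)

```text
clock: 20.15
position: [0.6106, 0.0404, 0.0906]
ee_rot: [0.71, 0.704, 0.0, 0.0]
ft_force: [-0.4, -0.2, -0.1]
grip_width: 0.819
```

```bash
python3 - <<'E'
from h import *
st()
snap('wrist','w13');snap('side','s13');crop('s13','s13c',230,120,360,230,6)
E
```

```text
t 20.15 pos [0.6106 0.0404 0.0906] cad [0.1114 0.0171 0.0906] z [ 9.e-04  4.e-04 -1.e+00] jawyaw -0.0082 F [-0.35 -0.17 -0.14] w 0.819 q [-0.69  0.52  0.71  1.7  -0.38  1.06  0.14]
```

View pics/w13.png

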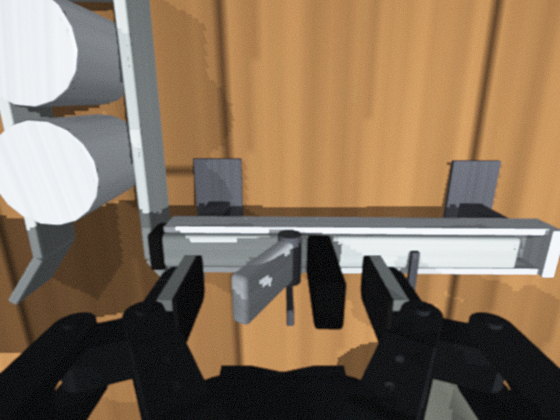

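View pics/s13c.png

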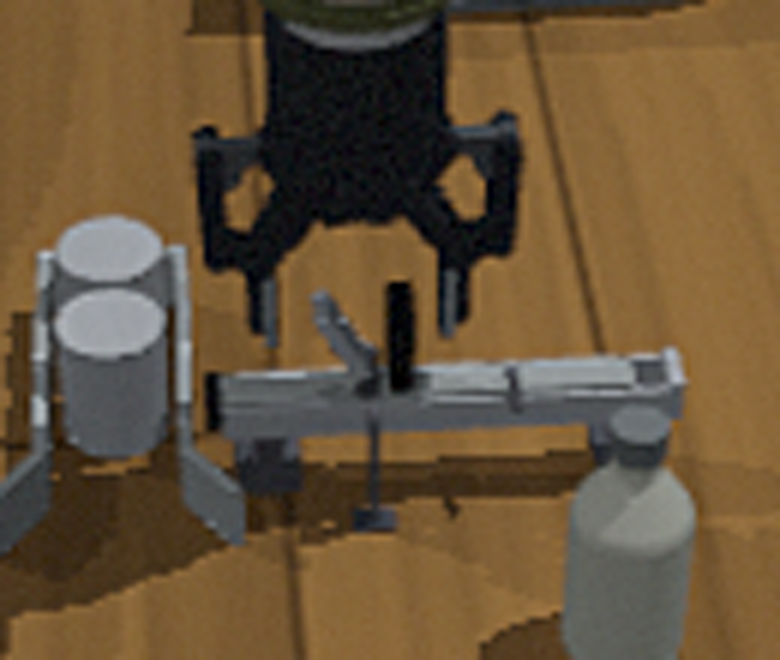

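>>> jog_arm(
  steps=[0.07,0,-0.006,0,0,0.07,-0.001,-0.013,0,0,0.07,-0.0015,-0.021,0,0,0.07,-0.0015,-0.031,0,0,0.07,-0.0015,-0.041,0,0,0.07,-0.0015,-0.051,0,0,0.07,-0.0015,-0.06,0,0,0.07,-0.0015,-0.067,0,0,0.07,-0.0015,-0.071,0,0,0.07,-0.0015,-0.072,0,0],
)

```text
clock: 21.25
position: [0.5379, 0.0396, 0.09]
ee_rot: [0.71, 0.704, 0.0, -0.0]
ft_force: [2.6, 2.3, -0.9]
grip_width: 0.819
```

```bash
python3 - <<'E'
from h import *
st()
snap('side','s14');crop('s14','s14c',230,120,360,230,6);snap('wrist','w14');snap('top','t14');crop('t14','t14c',180,130,300,250,5)
E
```

```text
t 21.25 pos [0.5379 0.0396 0.09  ] cad [0.0387 0.0155 0.09  ] z [ 0.e+00  3.e-04 -1.e+00] jawyaw -0.0082 F [ 2.59  2.32 -0.85] w 0.819 q [-0.8   0.36  0.75  1.9  -0.29  0.99  0.08]
```

View pics/w14.png

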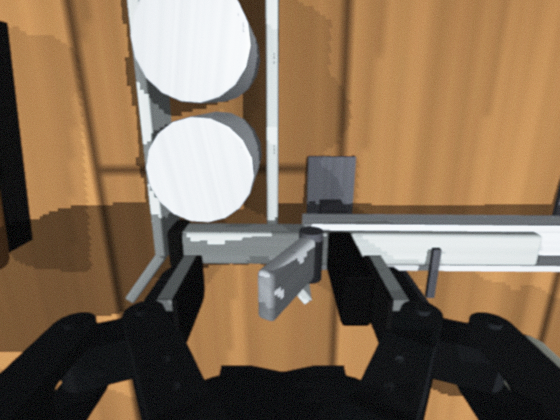

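View pics/s14c.png

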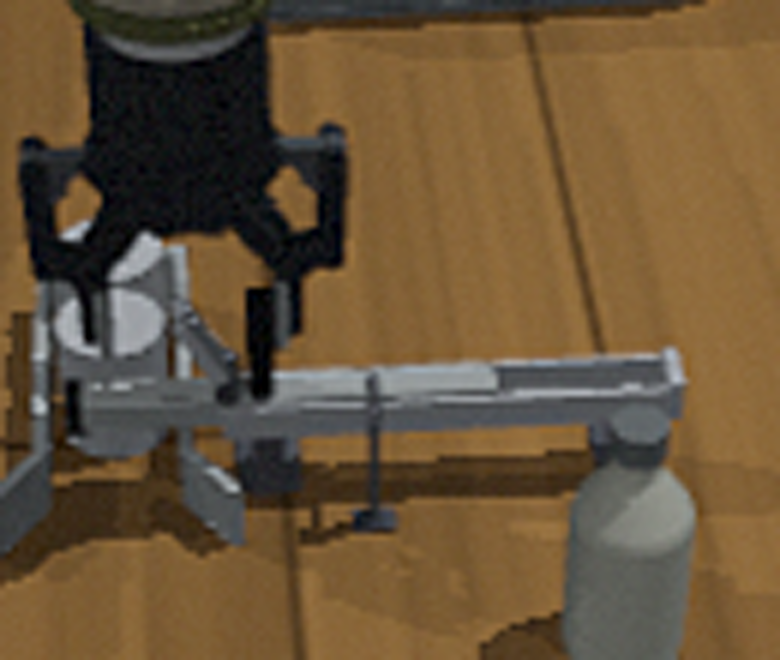

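View pics/t14c.png

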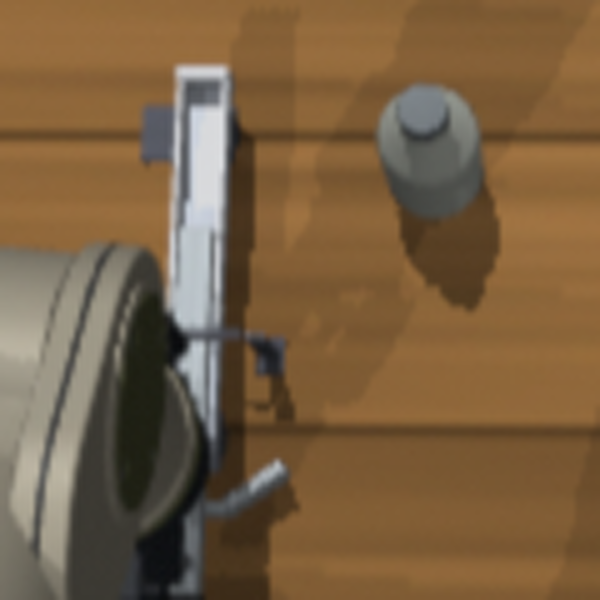

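```bash
python3 - <<'E'
from h import *
crop('s14','s14d',280,170,306,212,16);crop('t14','t14d',215,185,245,210,18);crop('w14','w14d',400,230,470,310,8)
E
```

```text
(no output)
```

View pics/s14d.png

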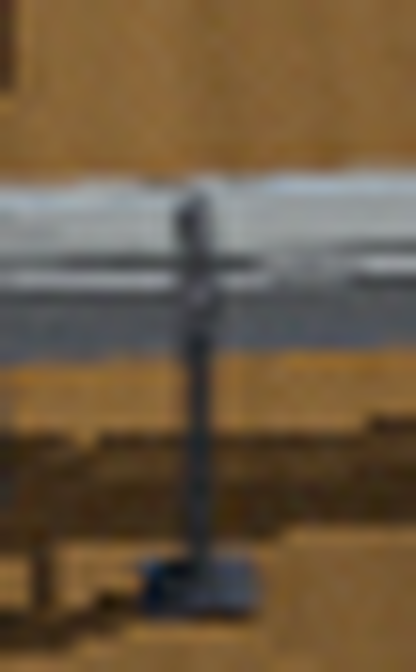

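View pics/t14d.png

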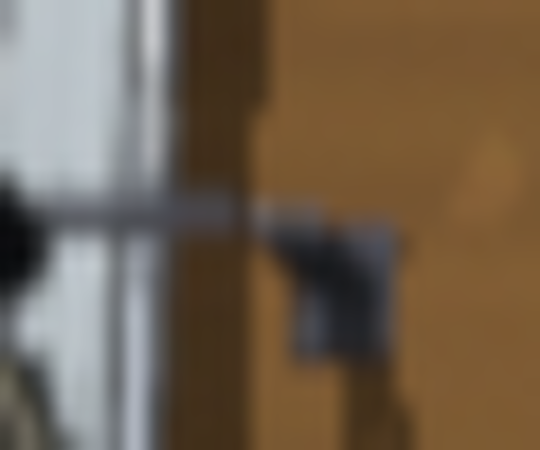

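View pics/w14d.png

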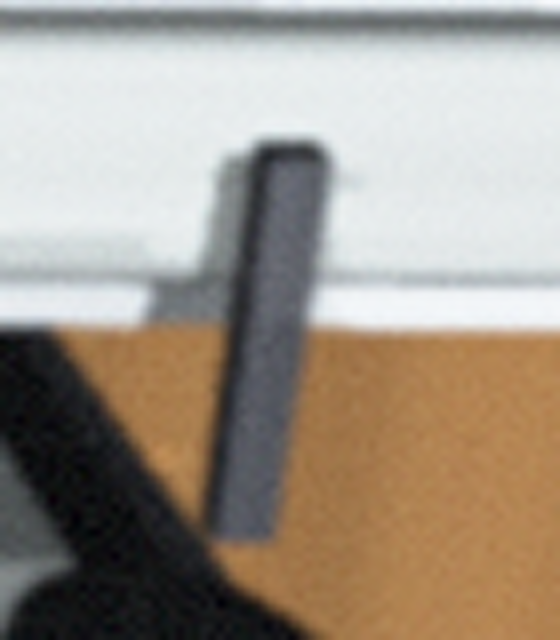

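```bash
python3 - <<'E'
from h import *
M=.1163
for n,o,s in[('s14',(280,170),16),('t14',(215,185),18),('w14',(400,230),8)]:
    for nm,p in[('mark top',(M,-.0185,.064)),('mark mid',(M,-.0185,.03)),('foot',(M,-.0185,0)),('pin end',(.1177,-.011,.056)),('pin root',(.1177,.006,.056)),('pin root M',(M,.006,.056)),('pin end M',(M,-.011,.056))]:
        q=proj(n,c2w(*p));print(n,nm,((q-o+.5)*s-.5).round(0))
for v,l,r in((530,212,272),(330,236,306),(200,255,322)):
    print([w2c(world('w14',400+(a+.5)/8-.5,230+(v+.5)/8-.5,.057)).round(4) for a in(l,r)])
E
```

```text
s14 mark top [202. 286.]
s14 mark mid [202. 441.]
s14 foot [202. 574.]
s14 pin end [207. 293.]
s14 pin root [199. 227.]
s14 pin root M [191. 227.]
s14 pin end M [198. 293.]
t14 mark top [281. 218.]
t14 mark mid [314. 257.]
t14 foot [341. 290.]
t14 pin end [235. 217.]
t14 pin root [113. 215.]
t14 pin root M [113. 225.]
t14 pin end M [235. 226.]
w14 mark top [236. 699.]
w14 mark mid [ 54. 428.]
w14 foot [-65. 250.]
w14 pin end [222. 530.]
w14 pin root [255. 303.]
w14 pin root M [233. 303.]
w14 pin end M [201. 530.]
[array([ 0.1166, -0.0104,  0.057 ]), array([ 0.1206, -0.0103,  0.057 ])]
[array([0.1162, 0.0046, 0.057 ]), array([0.1208, 0.0046, 0.057 ])]
[array([0.1163, 0.0139, 0.057 ]), array([0.1206, 0.0139, 0.057 ])]
```

```bash
cat >> h.py <<'E'
def cen(fn,rows,u0,u1,axis=0):
    g=cv2.cvtColor(load(fn)['im'],cv2.COLOR_RGB2GRAY).astype(float);out=[]
    for r in rows:
        l=g[r,u0:u1] if axis==0 else g[u0:u1,r]
        base=np.interp(np.arange(len(l)),[0,1,len(l)-2,len(l)-1],[l[0],l[1],l[-2],l[-1]]);w=np.clip(base-l-4,0,None)
        out.append((r,round(float((w*np.arange(u0,u1)).sum()/max(w.sum(),1e-6)),2),round(w.sum())))
    return out
E
python3 - <<'E'
from h import *
print('side pin',cen('s14',range(181,187),287,298));print('side mark',cen('s14',range(192,204),287,298))
print('side0 pin',cen('s13',range(180,188),310,322));print('side0 mark',cen('s13',range(188,204),287,298))
for p in[(.1163,.0,.056),(.1163,-.011,.056)]:print(proj('s14',c2w(*p)))
print([proj('s14',c2w(.1163,-.0185,z)).round(2) for z in(.05,.03,.01)])
g=cv2.cvtColor(load('t14')['im'],cv2.COLOR_RGB2GRAY);print(g[190:206,218:236])
E
```

```text
side pin [(181, 290.62, 56), (182, 291.67, 83), (183, 291.47, 164), (184, 291.57, 188), (185, 291.75, 120), (186, 292.85, 130)]
side mark [(192, 291.73, 81), (193, 291.92, 90), (194, 291.87, 87), (195, 291.85, 91), (196, 291.9, 86), (197, 292.0, 9), (198, 291.82, 20), (199, 291.68, 24), (200, 292.0, 4), (201, 291.67, 2), (202, 291.24, 6), (203, 291.7, 14)]
side0 pin [(180, 317.16, 10), (181, 314.79, 120), (182, 314.67, 186), (183, 314.99, 166), (184, 315.18, 150), (185, 314.95, 73), (186, 314.65, 161), (187, 315.31, 26)]
side0 mark [(188, 291.25, 8), (189, 291.67, 28), (190, 291.76, 42), (191, 291.8, 70), (192, 291.82, 91), (193, 291.95, 90), (194, 291.86, 81), (195, 291.82, 88), (196, 291.88, 95), (197, 291.74, 20), (198, 291.68, 28), (199, 291.46, 26), (200, 291.97, 4), (201, 291.47, 5), (202, 292.0, 2), (203, 292.0, 5)]
[291.60965961 185.17062163]
[291.9211259 187.8546973]
[array([292.13, 191.43]), array([292.13, 197.11]), array([292.13, 202.66])]
[[191 195 192 170 132 165  88  53  50  50  50  60  91  95  95  95  95  95]
 [191 194 191 167 140 167  98  57  51  51  54  79  94  96  9
[... 365 characters left out ...]
 90  90  92  90  90  90]
 [ 94 100  99  82  82  79  71  66  65  64  56  84  73  72  76  71  82  84]
 [148 160 155 102 126 108  69  57  54  54  52  69  50  44  47  43  63  76]
 [178 191 186 119 150 116  67  52  51  51  57  82  57  33  29  30  43  62]
 [184 194 182 117 154 108  65  53  52  52  59  92  82  46  31  27  30  45]
 [188 194 175 116 169 111  63  53  52  52  58  94  93  62  52  34  30  38]
 [190 192 173 116 180 113  62  51  50  50  58  92  93  71  67  41  34  40]
 [190 192 172 113 180 113  63  51  51  51  58  92  93  74  71  44  37  42]
 [186 190 172 112 179 114  62  52  51  51  58  92  93  70  66  48  39  41]
 [181 183 169 110 179 112  62  52  51  51  58  93  95  84  82  77  51  46]]
```

>>> jog_arm(
  steps=[0.07,0,-0.0018,0,0,0.0675,0,-0.0018,0,0,0.065,0,-0.0005,0,0,0.0625,0,0.0007,0,0,0.06,0,0.002,0,0,0.0575,0,0.0032,0,0,0.055,0,0.0045,0,0,0.0525,0,0.0057,0,0,0.0525,0,0.007,0,0,0.0525,0,0.007,0,0],
  grip_force=25,
)

```text
clock: 22.4
position: [0.5453, 0.0393, 0.0899]
ee_rot: [0.71, 0.704, -0.0, 0.0]
ft_force: [2.7, -0.7, -0.1]
grip_width: 0.617
```

```bash
python3 - <<'E'
from h import *
st();o=manip.get_obs();w=o['grip_width']*.0854;print('post x',w2c(o['position'])[0]+w/2-.006)
snap('side','s15');snap('wrist','w15');crop('w15','w15d',380,230,450,310,8)
print('side pin',cen('s15',range(181,187),287,298));print('side mark',cen('s15',range(192,197),287,298))
E
```

```text
t 22.4 pos [0.5453 0.0393 0.0899] cad [0.0462 0.0152 0.0899] z [ 0.e+00 -1.e-04 -1.e+00] jawyaw -0.0084 F [ 2.69 -0.65 -0.06] w 0.617 q [-0.79  0.38  0.75  1.88 -0.31  1.    0.09]
post x 0.06652074175645738
side pin [(181, 291.04, 66), (182, 291.27, 70), (183, 291.16, 132), (184, 291.3, 140), (185, 291.31, 104), (186, 292.77, 114)]
side mark [(192, 291.83, 94), (193, 291.89, 86), (194, 291.86, 87), (195, 291.9, 97), (196, 291.82, 84)]
```

View pics/w15.png

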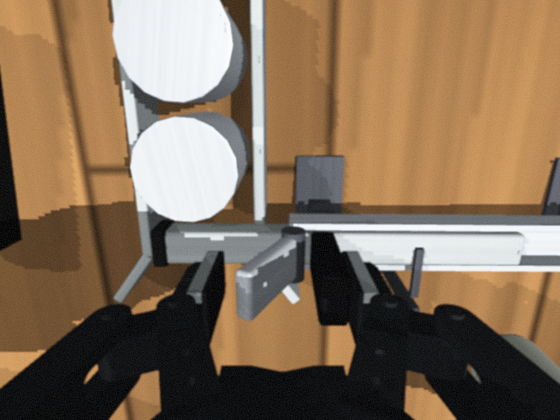

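View pics/w15d.png

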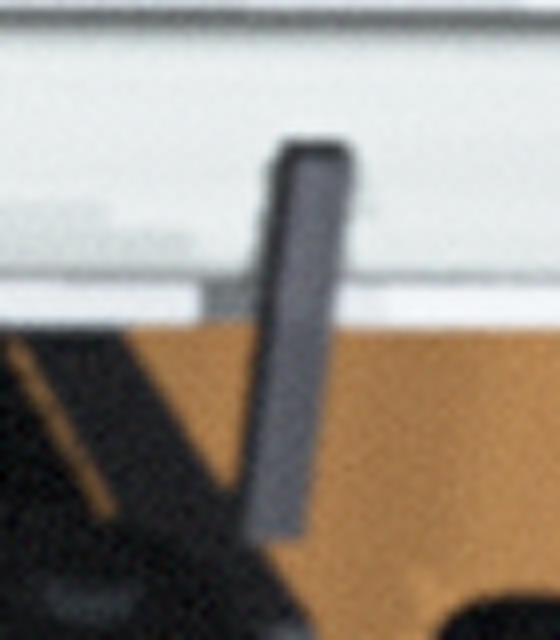

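```bash
python3 - <<'E'
from h import *
for v,l,r in((530,243,302),(330,262,332),(200,280,350)):
    print([w2c(world('w15',380+(a+.5)/8-.5,230+(v+.5)/8-.5,.057)).round(4) for a in(l,r)])
for a,b in((285,400),(310,200)):print(w2c(world('w15',380+a/8,230+b/8)).round(4))
# re-measure mark and pin in w1 (other pose) enlarged
crop('w1','w1m',385,95,435,120,16);crop('w12','w12m',270,200,390,265,6.5)
crop('w9','w9m',430,0,515,40,9)
E
```

```text
[array([ 0.1152, -0.0104,  0.057 ]), array([ 0.1191, -0.0104,  0.057 ])]
[array([0.1148, 0.0045, 0.057 ]), array([0.1193, 0.0045, 0.057 ])]
[array([0.1149, 0.0138, 0.057 ]), array([0.1194, 0.0138, 0.057 ])]
[0.1162 0.0002 0.059 ]
[0.1163 0.0144 0.0587]
```

View pics/w12m.png

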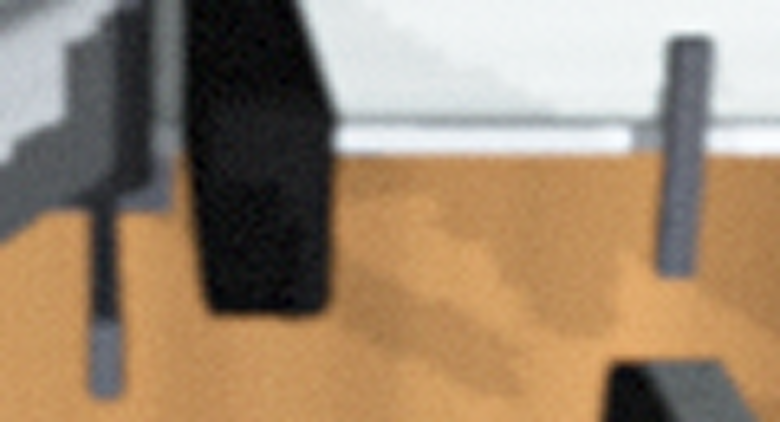

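View pics/w1m.png

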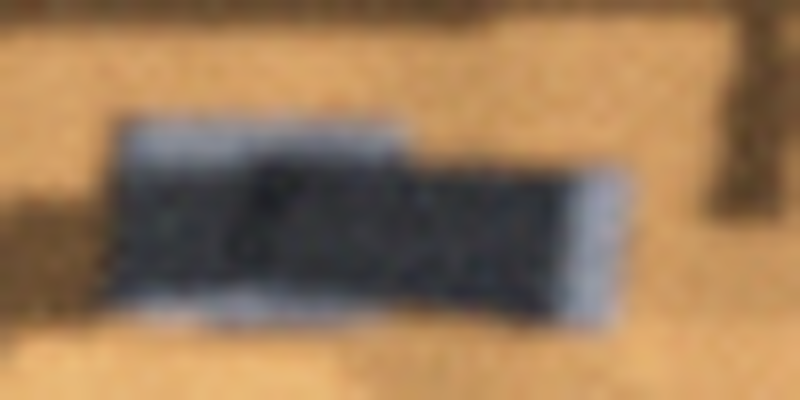

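```bash
python3 - <<'E'
from h import *
def W(fn,o,s,a,b,z):
    return w2c(world(fn,o[0]+(a+.5)/s-.5,o[1]+(b+.5)/s-.5,z)).round(4)
print('w12 mark',W('w12',(270,200),6.5,90,358,.064),W('w12',(270,200),6.5,123,358,.064))
print('w12 pin',W('w12',(270,200),6.5,657,265,.0565),W('w12',(270,200),6.5,695,265,.0565))
print('w1 mark',W('w1',(385,95),16,568,245,.064),W('w1',(385,95),16,632,245,.064))
print('w12 depth',W and w2c(world('w12',270+106/6.5,200+360/6.5)).round(4),w2c(world('w12',270+676/6.5,200+250/6.5)).round(4))
E
sed -n 1,3p /dev/null
```

```text
w12 mark [ 0.1144 -0.0175  0.064 ] [ 0.118  -0.0175  0.064 ]
w12 pin [ 0.1784 -0.0099  0.0565] [ 0.1827 -0.0099  0.0565]
w1 mark [ 0.1145 -0.0175  0.064 ] [ 0.1184 -0.0175  0.064 ]
w12 depth [ 0.1164 -0.0176  0.065 ] [ 0.1802 -0.0076  0.0585]
```

>>> jog_arm(
  steps=[0.0505,0,-0.0003,0,0,0.0485,0,0.0007,0,0,0.0465,0,0.0017,0,0,0.0445,0,0.0027,0,0,0.0425,0,0.0037,0,0,0.0405,0,0.0047,0,0,0.0385,0,0.0057,0,0,0.0365,0,0.0067,0,0,0.0345,0,0.0077,0,0,0.0345,0,0.0087,0,0],
  grip_force=25,
)

```text
clock: 23.5
position: [0.5539, 0.0394, 0.09]
ee_rot: [0.71, 0.704, -0.0, -0.0]
ft_force: [1.7, 0.3, 3.7]
grip_width: 0.407
```

```bash
python3 - <<'E'
from h import *
st();o=manip.get_obs();w=o['grip_width']*.0854;print('post x',w2c(o['position'])[0]+w/2-.006,w)
snap('side','s16');snap('wrist','w16');crop('w16','w16d',360,230,440,310,8)
print('side pin',cen('s16',range(181,187),287,298));print('side mark',cen('s16',range(192,197),287,298))
E
```

```text
t 23.5 pos [0.5539 0.0394 0.09  ] cad [0.0548 0.0154 0.09  ] z [-2.e-04  2.e-04 -1.e+00] jawyaw -0.0083 F [1.73 0.29 3.72] w 0.407 q [-0.77  0.4   0.74  1.86 -0.32  1.01  0.1 ]
post x 0.06615846695342223 0.03479994921829622
side pin [(181, 290.52, 60), (182, 291.09, 92), (183, 290.65, 212), (184, 290.84, 191), (185, 291.31, 117), (186, 292.92, 94)]
side mark [(192, 291.78, 86), (193, 291.88, 92), (194, 291.83, 86), (195, 291.86, 92), (196, 291.87, 93)]
```

View pics/w16.png

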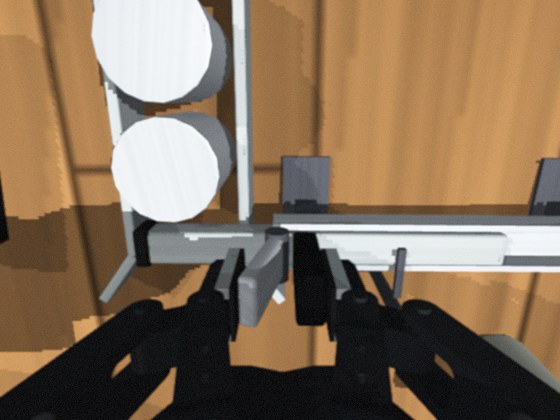

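View pics/w16d.png

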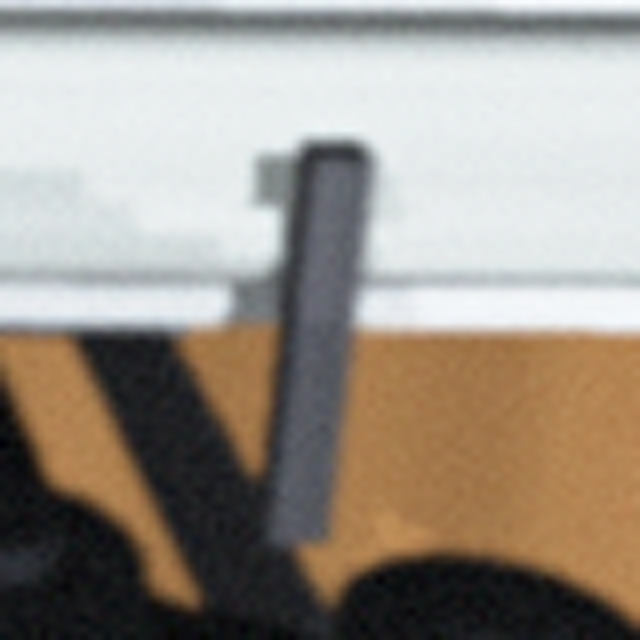

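```bash
python3 - <<'E'
from h import *
crop('s16','s16d',280,170,306,212,14)
crop('s15','s15d',280,170,306,212,14)
a=cv2.imread('pics/s15d.png');b=cv2.imread('pics/s16d.png');cv2.imwrite('pics/cmp.png',np.hstack([a,b]))
E
```

```text
(no output)
```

View pics/cmp.png

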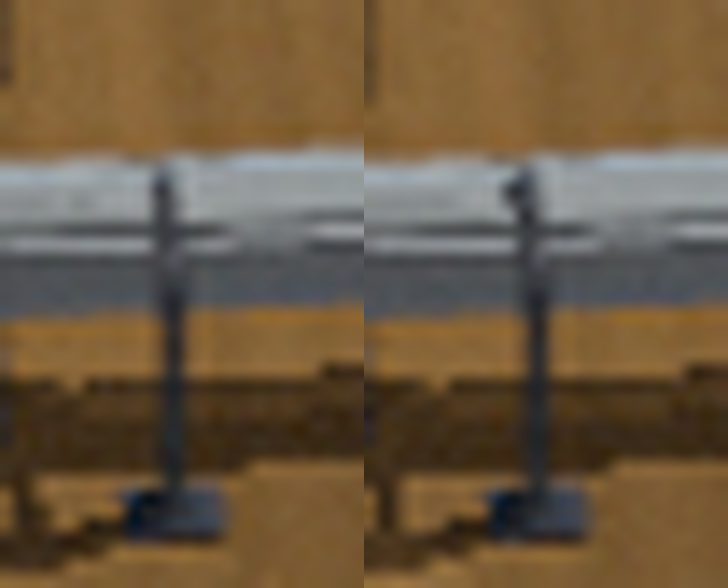

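```bash
python3 - <<'E'
from h import *
for fn,o,rows in(('w15',380,((530,243,302),(330,262,332),(200,280,350))),('w16',360,((530,268,328),(330,283,354),(200,300,368)))):
  for v,l,r in rows:
    print(fn,[w2c(world(fn,o+(a+.5)/8-.5,230+(v+.5)/8-.5,.058))[0].round(4) for a in(l,r,(l+r)/2)])
E
```

```text
w15 [np.float64(0.1148), np.float64(0.1187), np.float64(0.1167)]
w15 [np.float64(0.1143), np.float64(0.1189), np.float64(0.1166)]
w15 [np.float64(0.1144), np.float64(0.1189), np.float64(0.1167)]
w16 [np.float64(0.1145), np.float64(0.1185), np.float64(0.1165)]
w16 [np.float64(0.1141), np.float64(0.1187), np.float64(0.1164)]
w16 [np.float64(0.1142), np.float64(0.1186), np.float64(0.1164)]
```

>>> jog_arm(
  steps=[0.0325,0,0,0,0,0.0305,0,0.001,0,0,0.0285,0,0.002,0,0,0.0265,0,0.003,0,0,0.025,0,0.004,0,0,0.0235,0,0.0048,0,0,0.0225,0,0.0055,0,0,0.0215,0,0.0058,0,0,0.019,0,0.0058,0,0,0.017,0,0.0058,0,0],
  grip_force=25,
)

```text
clock: 24.6
position: [0.5598, 0.0392, 0.0901]
ee_rot: [0.71, 0.704, 0.0, -0.0]
ft_force: [2.2, 1.1, 4.0]
grip_width: 0.259
```

```bash
python3 - <<'E'
from h import *
st();o=manip.get_obs();w=o['grip_width']*.0854;print('post x',w2c(o['position'])[0]+w/2-.006,w)
snap('side','s17');snap('wrist','w17');crop('w17','w17d',350,230,430,310,8)
E
```

```text
t 24.6 pos [0.5598 0.0392 0.0901] cad [0.0606 0.0153 0.0901] z [-0.e+00  1.e-04 -1.e+00] jawyaw -0.0086 F [2.23 1.09 4.03] w 0.259 q [-0.76  0.41  0.74  1.84 -0.33  1.01  0.1 ]
post x 0.06568882382092497 0.022142972914879374
```

View pics/w17.png

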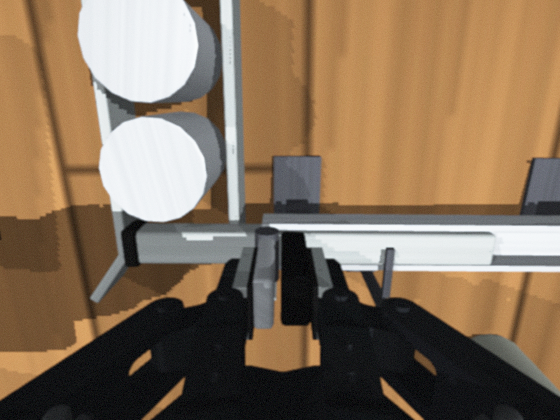

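View pics/w17d.png

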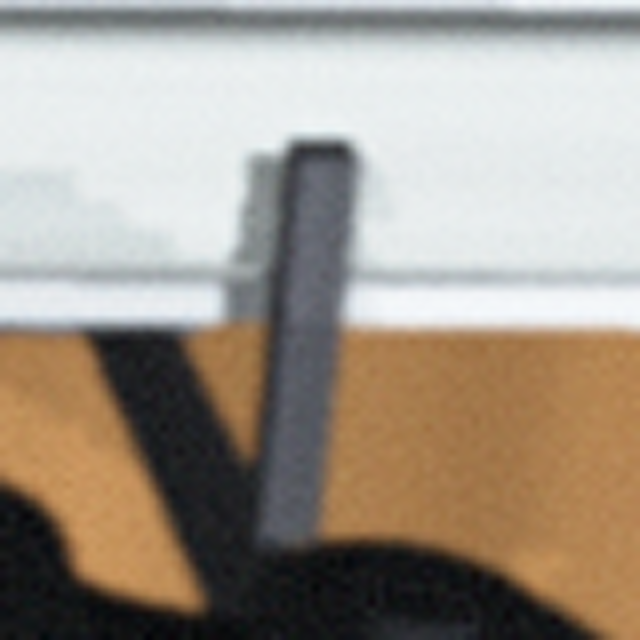

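>>> jog_arm(
  steps=[0.015,0,0,0,0,0.014,0,0,0,0,0.014,0,0,0,0,0.014,0,0,0,0,0.014,0,0,0,0,0.014,0,0,0,0,0.014,0,0,0,0,0.014,0,0,0,0,0.014,0,0,0,0,0.014,0,0,0,0],
  grip_force=40,
)

```text
clock: 25.7
position: [0.5598, 0.0392, 0.0902]
ee_rot: [0.71, 0.704, 0.0, -0.0]
ft_force: [2.7, -0.0, 6.8]
grip_width: 0.254
```

```bash
python3 - <<'E'
from h import *
st();o=manip.get_obs();w=o['grip_width']*.0854;print('post x',w2c(o['position'])[0]+w/2-.006,w)
snap('side','s18');snap('wrist','w18');snap('top','t18');crop('w18','w18d',350,230,430,310,8)
crop('s18','s18c',230,120,360,230,6)
a=cv2.imread('pics/s18.png')[170:212,280:306];b=cv2.imread('pics/t18.png')[180:222,205:247]
cv2.imwrite('pics/cmp18.png',np.hstack([cv2.resize(x,None,fx=11,fy=11,interpolation=cv2.INTER_CUBIC) for x in(a,b)]))
for fn,o_,rows in(('w17',350,((530,259,318),(330,273,343),(200,289,352))),):
  for v,l,r in rows:
    print(fn,[w2c(world(fn,o_+(x+.5)/8-.5,230+(v+.5)/8-.5,.058))[0].round(4) for x in(l,r,(l+r)/2)])
E
```

```text
t 25.7 pos [0.5598 0.0392 0.0902] cad [0.0606 0.0154 0.0902] z [-1.e-04  2.e-04 -1.e+00] jawyaw -0.0086 F [ 2.65 -0.03  6.79] w 0.254 q [-0.76  0.41  0.74  1.84 -0.33  1.01  0.1 ]
post x 0.06544802905257276 0.021664178642736016
w17 [np.float64(0.1144), np.float64(0.1183), np.float64(0.1163)]
w17 [np.float64(0.114), np.float64(0.1185), np.float64(0.1162)]
w17 [np.float64(0.1142), np.float64(0.1182), np.float64(0.1162)]
```

View pics/w18d.png

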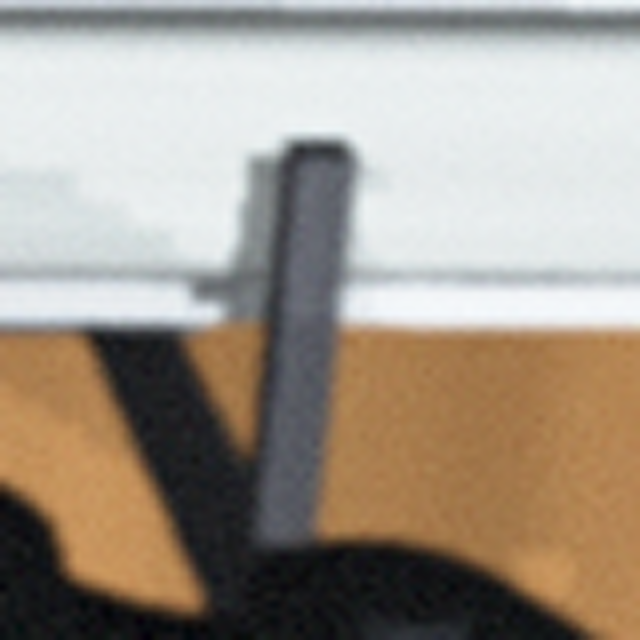

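View pics/s18c.png

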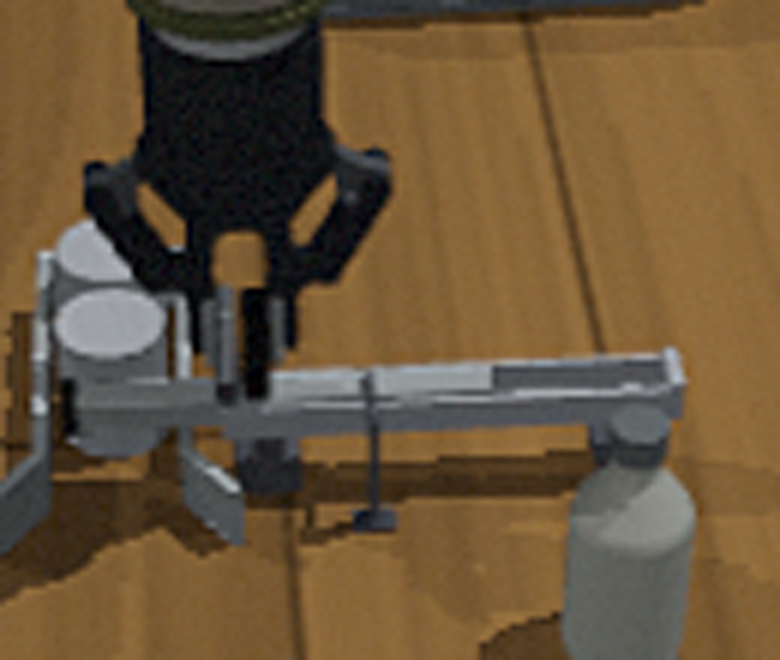

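View pics/cmp18.png

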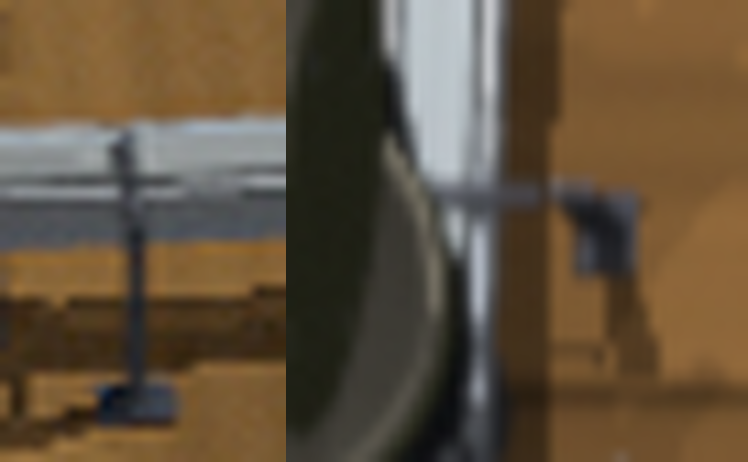

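```bash
python3 - <<'E'
from h import *
tin('w18',(.45,.53,.05,.112));tin('w18',(.45,.53,.113,.19))
st()
manip.hand_in()
E
```

```text
tin 8929 r 0.0319 world [0.4976 0.077 ] cad [-0.0019  0.0525] z 0.0625
tin 10431 r 0.0253 world [0.5013 0.1383] cad [0.0011 0.1138] z 0.0625
t 25.85 pos [0.5598 0.0393 0.0902] cad [0.0606 0.0154 0.0902] z [-1.e-04  2.e-04 -1.e+00] jawyaw -0.0085 F [2.44 0.42 6.01] w 0.251 q [-0.76  0.41  0.74  1.84 -0.33  1.01  0.1 ]
the job is handed in; nothing more can be done
```

I slid both tins between the rails, pushed the gate leg to its mark, closed the lever against the grip post, and handed in while still pinching them at 40 N. The robot's clock read 25.9 s.

**Tins:** They stand upright in single file at caddy y ≈ 114 and 59 mm, clear of the 50 mm limit.
- The last check on the nearer tin gave 52.5 mm instead of 59. That fit was spoiled by stray points (radius 32 mm instead of 25). The 59 mm comes from reading the tin's edges, and the tin was not touched after that.
- The first tin I slid slipped about 23 mm back in the grip, with up to 26 N pressing it down on the table. It was then pushed in from behind.

**Mark:** The wrist camera put the index pin at x = 116.2 mm and the mark post at 116.3 mm just after the lever closed. The views after the final squeeze still showed them lined up. The side and top views agree roughly; before closing, the different estimates of the remaining distance ranged from 1 to 3 mm.

**Lever:** It looks upright in the side and wrist pictures. The finger opening reads about 22 mm, against 23 mm expected when closed.

**Everything else:** I saw no sign that the bottle had moved, and never went near the other items. I did not measure any of them again at the end.

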